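# Wedge a carving blank tight in its clamp

### The arm

A 6-joint arm with a two-finger parallel gripper is mounted at the origin on the work surface. World frame = base frame: x ahead of the robot, y to its left, z up, the work surface at z = 0. Lengths are in m, angles in degrees, forces in N, time in s.
With the tool pointing down it reaches from about 0.375 to 0.9 m from the base axis. Payload 3.1 kg.
Tool frame: the origin (TCP) lies midway between the tips of the shut fingers; the grasp point (between the pads) lies 19 mm behind it; z points along the fingers, y is the direction in which the jaws open and shut (so a half turn about z gives the same grasp; the last joint's range is limited). The gripper opens to 87 mm and grips with 3 to 60 N. Pads are 19 mm wide; open, the fingers measure 117 mm over their backs; the gripper's body (75 mm by 190 mm) begins 51 mm behind the grasp point.
Start: joints at [-80.185, 30.224, 82.088, -0, 67.689, -10.227], TCP at [0.214, -0.587, 0.223] pointing down, gripper open.
Joint ranges: [-176.69, 176.69], [-43.24, 126.21], [12.49, 139.97], [-82, 262], [0, 151.66], [-163.58, 163.58]. Speed limits (degrees/s): [159.86, 159.86, 180, 180, 180, 180].

### API

Orientations are given as a 3x3 rotation matrix whose columns are the frame's x, y, z axes.
In Python, from rig import bot gives the robot as it stands.
- The arm moves only by the tool carry_out, never from a script. Its arguments are lists of equal length, an entry for each row: "grip": the gripper's target within -1 to 1 (fully open at 1, half-way at 0, shut at -1); "slide": the shift along the tool's x, y, z in mm, a list of three; "twist": the turn, a rotation vector about the tool's x, y, z in rad, a list of three. In form: {"grip": [grip, ...], "slide": [[dx, dy, dz], ...], "twist": [[wx, wy, wz], ...]}. A call has 1 to 12 rows; each row shifts and turns the pose as measured when the row begins, along the tool's axes as they then stand; what a row does not reach is not made up. A row lasts 1/10 s, in which the tool goes at most 50 mm and 8.59 degrees, less where a joint would pass 70% of its speed; a pose out of reach is approached as far as the arm can. A call is refused whole if a number of a shift passes 50 or a number of a turn 0.15, either way. A call with a gripper value outside its range is refused whole. The fingers move at their own pace and stop on an object; the grip force is fixed at half the most. Time passes only in rows, so rows that do not move let the fingers close. It gives the time, the measured TCP pose, the force and the opening at its end, in the units of the state.
- bot.read_state(): the state, without advancing time (a new reading comes with each control period).
- bot.capture(name): name is "side" or "top" or "wrist"; returns a dict with "color" (384x512x3 uint8, red, green, blue), "depth" (384x512 float32, m along the optical axis (not along the pixel's ray), 0 where there is no reading), "fx", "fy", "cx", "cy" (pixels), "position" and "rotation" of the camera in the world; the wrist camera has in their place "T_tool_cam" (4x4, takes a point from camera to tool coordinates, whose origin is the TCP and whose axes are the flange's). Camera axes: x right, y up, looking along -z (the intrinsics and any distortion apply to the point x, -y, -z); pixel columns grow to the right and rows downward; lengths in m; the calibration is good to about 2 mm. A picture is of the moment at which its call begins: read the wrist's pose just before it.
- bot.hand_in(): hands the job in, once; it reports no verdict.
The state is a dict: "time_s": time; "joint_positions": joint angles; "qvel": joint speeds; "tau": joint torques, N m; "position": TCP position; "tcp_rot": TCP orientation; "force": force on the tool from outside, world axes, zero at the start; "moment": the same for the moment, N m; "opening": opening from 0.0 (shut) to 1.0 (fully open).
Only numpy, scipy, OpenCV 4.12 (cv2) and the standard library are available. Lean on these libraries where they do the work, as an engineer would, in place of code of your own. Each camera call takes 0.05 s, during which the arm holds its last target.

### The job

The carving blank is still loose in the wooden wedge clamp. Take the thick wedge out of the rack, set it point down and squarely in the middle of the gap between the clamp's fixed cheek and its sliding jaw, and press or tap it down so that the wedge drives the jaw hard against the blank and sits tight and upright; then let go. Leave the slim wedge in the rack.

Things in the scene. Friction and masses are not known exactly. Their poses are not given: they have to be found in the camera images.
- wedge: Thick pale wooden wedge, 100 g, upright, point down, in a slot of a rack 40 mm high. 122 mm tall, 40 wide along x (parallel sides: grip these). Thickness along y: 8 at the point growing to 30 at 110 mm up, then a 12 mm high parallel head, 30 thick, flat top. Origin: middle of the point's underside, z up. Same either way round.
- slim: Slim wedge of the same wood in the rack's other slot, 80 mm away along y; too thin for the clamp. 105 mm tall, 40 wide along x, 6 thick at the point, 12 at the head. Origin: middle of the point's underside, z up.
- mouth (a point): Middle of the gap's top, 113 mm above the table. x along the gap (90 mm, ends open), y across: fixed cheek (two bolts on top) at +y, jaw then blank at -y. Gap when tight: 37 mm at the top, 21 at 8 mm down, 9 at 68 down, floor 93 down. Loose: narrower by what the jaw lacks of 8 mm, its middle half that towards +y. The wedge's point catches 33 to 53 mm down and is about 73 down when tight.
- jaw (a joint): Travel of the sliding jaw from the cheek towards the blank, m: 0 to 0.004 at the start (loose), 0.008 hard against the blank. Slides stiffly (4 N), stays where left. Pressing the wedge down with 12 to 20 N drives it, 5 mm of wedge to 1 mm of jaw; the wedge does not spring back.
Mind the look-alikes: they are no part of the job. There is more than one size of the wedge; the job needs the middle-sized.

How it is judged:
By the outcome, as a careful person would: the job done as asked, in the order asked, and still so for the second after the job is handed in, with the robot touching nothing.
It also fails if it takes over 51 s, if anything falls off the work surface, if the arm or the gripper's body presses on something with over 40 N, if the wrist force passes 120 N, or if a joint passes its speed limit or range.

## Working session

There is one attempt and no reset: what is moved stays moved. The work goes in short steps, Python scripts to look and compute and a tool call to move; the robot and the scene stay as the last step left them, time stands still between calls to the robot, and variables do not carry over. Pictures are saved under pics/ and viewed, and the job is handed in when it is done.

Besides the shell and the picture viewer there is one more tool, called as a command line: name --argument value ..., lists and objects as JSON in quotes. carry_out: Moves the arm, as the interface text tells. Its arguments: {"type":"object","properties":{"grip":{"type":"array"},"slide":{"type":"array"},"twist":{"type":"array"}},"required":["grip","slide","twist"]}

```bash
mkdir -p pics; ls
python3 - <<'E'
from rig import bot
import cv2,numpy as np
s=bot.read_state();print(s)
for n in ("side","top"):
    c=bot.capture(n);cv2.imwrite(f"pics/{n}0.png",c["color"][:,:,::-1])
    np.savez(f"pics/{n}0.npz",**c)
    print(n,c["fx"],c["fy"],c["cx"],c["cy"],c["position"],c["rotation"],[k for k in c])
E
```

```text
pics
{'time_s': 0.0, 'joint_positions': array([-8.01851442e+01,  3.02791710e+01,  8.21572753e+01,  1.93336482e-04,
        6.76881958e+01, -1.02256615e+01]), 'qvel': array([ 0.07897472,  0.05068722,  0.00634712, -0.03252176, -0.05978847,
       -0.05684894]), 'tau': array([-5.04858945e-04, -4.40038562e+01, -1.76590991e+01,  6.32867217e-02,
        5.82444726e-02, -1.65026454e-04]), 'position': array([ 0.21409562, -0.58640253,  0.2215645 ]), 'tcp_rot': array([[ 9.39451035e-01,  3.42682970e-01, -3.67755618e-04],
       [ 3.42682946e-01, -9.39448669e-01,  2.14410461e-03],
       [ 3.89260609e-04, -2.14030487e-03, -9.99997634e-01]]), 'force': array([0.36303691, 0.59652642, 0.82930446]), 'moment': array([-0.00464374,  0.00705239, -0.02798637]), 'opening': 1.0012928595050306}
side 419.1753924902313 419.1753924902313 254.25417674446803 187.5980725481464 [0.21207571 0.72152545 0.52632072] [[-0.90882544  0.24550501 -0.33728862]
 [-0.41698518 -0.51010082  0.75227688]
 [ 0.01263654  0.82433272  0.56596455]] ['color', 'depth', 'fx', 'fy', 'cx', 'cy', 'position', 'rotation']
top 460.2186372672701 460.2186372672701 255.12392421270036 194.40696143068794 [0.34610982 0.14769947 1.01686479] [[ 0.02079452  0.9918219  -0.12592419]
 [-0.99978319  0.02049287 -0.0036906 ]
 [-0.00107987  0.12597363  0.992033  ]] ['color', 'depth', 'fx', 'fy', 'cx', 'cy', 'position', 'rotation']
```

View pics/side0.png

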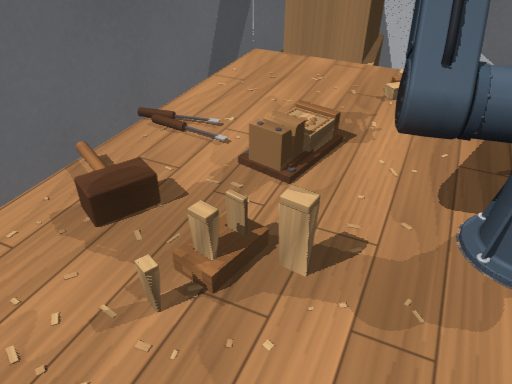

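View pics/top0.png

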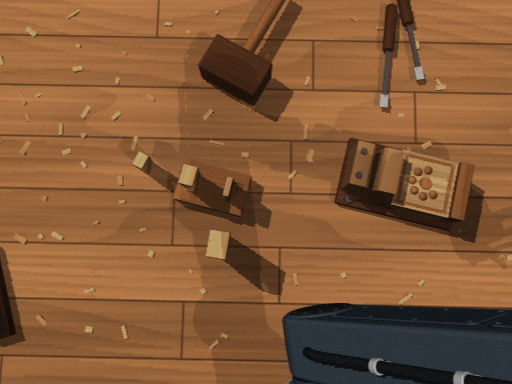

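The top view shows four pale wedges:
- the rack's thick wedge, head at (188,177)
- the slim wedge in the rack (228,187)
- a small stray wedge standing at (142,160)
- a large stray block/wedge at (217,244)

The clamp is at (405,185), with its bolts at (362,150) and (360,175). By the description, I choose the one at (188,177). Next I'll check it in a close crop and measure it.

```bash
cat > h.py <<'E'
import numpy as np,cv2
def load(n): 
    return dict(np.load(f"pics/{n}.npz"))
def pts(c):
    d=c["depth"];v,u=np.mgrid[:d.shape[0],:d.shape[1]]
    p=np.stack([(u-c["cx"])/c["fx"]*d,-(v-c["cy"])/c["fy"]*d,-d],-1)
    P=p@c["rotation"].T+c["position"]; P[d==0]=np.nan
    return P
def ray(c,u,v,z):
    r=c["rotation"]@np.array([(u-c["cx"])/c["fx"],-(v-c["cy"])/c["fy"],-1]); 
    return c["position"]+r*(z-c["position"][2])/r[2]
E
python3 - <<'E'
from h import *
c=load("top0");P=pts(c)
im=c["color"][:,:,::-1]
a=cv2.resize(im[130:270,110:290],None,fx=4,fy=4,interpolation=cv2.INTER_CUBIC)
cv2.imwrite("pics/cropA.png",a)
a=cv2.resize(im[125:245,325:485],None,fx=5,fy=4.9,interpolation=cv2.INTER_CUBIC)
cv2.imwrite("pics/cropB.png",a)
for u,v in [(188,177),(228,187),(142,160),(217,244),(210,192),(362,150),(360,175),(355,185),(385,175),(372,165),(425,185),(375,180)]:
    print(u,v,P[v,u].round(4))
# top faces by height
for nm,(u0,u1,v0,v1) in dict(thick=(170,210,155,205),slim=(215,245,165,210),small=(125,160,145,175),big=(200,240,225,265)).items():
    R=P[v0:v1,u0:u1];z=R[...,2];m=z>np.nanmax(z)-.008
    Q=R[m];rect=cv2.minAreaRect(Q[:,:2].astype(np.float32)*1000)
    print(nm,m.sum(),np.median(Q[:,2]),rect)
E
```

```text
188 177 [0.4901 0.2826 0.1306]
228 187 [0.4741 0.205  0.116 ]
142 160 [0.5292 0.3834 0.0942]
217 244 [0.3609 0.2198 0.1574]
210 192 [0.4737 0.2483 0.0371]
362 150 [ 0.5544 -0.0607  0.1153]
360 175 [ 0.5036 -0.0561  0.116 ]
355 185 [ 0.4849 -0.0483  0.1057]
385 175 [ 0.505  -0.1064  0.1134]
372 165 [ 0.5261 -0.0825  0.1065]
425 185 [ 0.4921 -0.1986  0.0776]
375 180 [ 0.4985 -0.0926  0.0894]
thick 315 0.13154715153729013 ((494.832763671875, 283.1139221191406), (30.270517349243164, 39.874141693115234), 75.7469253540039)
slim 118 0.1146645680013893 ((475.8267517089844, 205.25857543945312), (11.60407829284668, 38.83931350708008), 76.19280242919922)
small 158 0.09379823585439628 ((529.9722900390625, 386.9481201171875), (24.397851943969727, 29.633167266845703), 63.86547088623047)
big 564 0.15722336725524766 ((360.8134460449219, 218.3846893310547), (38.7069091796875, 51.076324462890625), 81.59076690673828)
```

View pics/cropA.png

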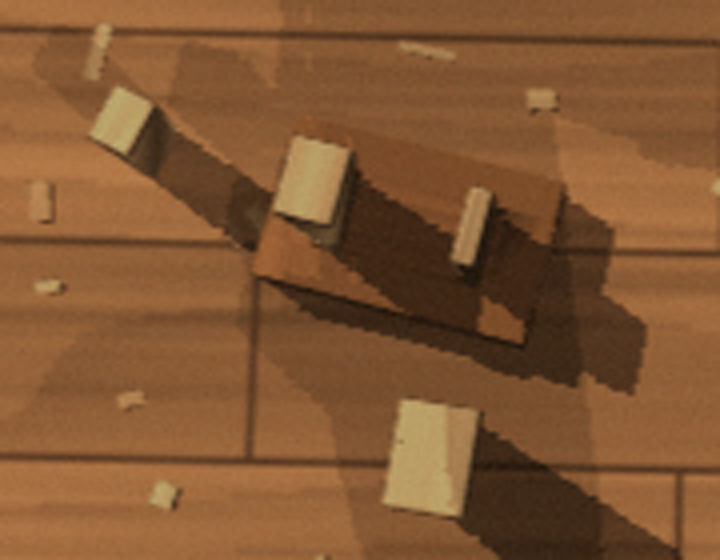

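View pics/cropB.png

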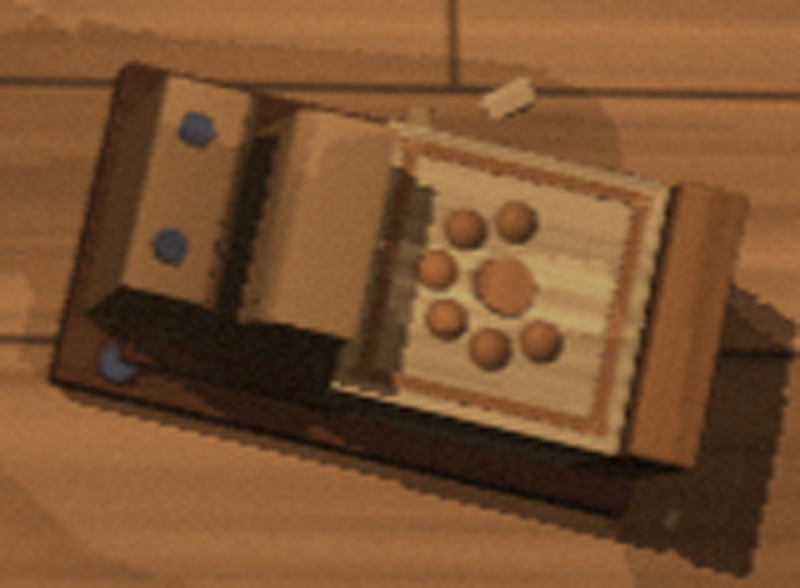

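Run:
```python
from h import *
c=load("top0");P=pts(c)
m=np.zeros(P.shape[:2],np.uint8)
R=P[125:245,325:485]
m[125:245,325:485]=(R[...,2]>0.1085)&(R[...,2]<0.125)
n,l,st,ce=cv2.connectedComponentsWithStats(m,connectivity=4)
for i in range(1,n):
    if st[i,4]>40:
        Q=P[l==i]; r=cv2.minAreaRect(Q[:,:2].astype(np.float32)*1000)
        print(st[i],np.median(Q[:,2]),Q[:,:2].mean(0),r)
        for yaw in(-14.3,-13.5):
            t=np.radians(yaw);ex=np.array([np.cos(t),np.sin(t)]);ey=np.array([-np.sin(t),np.cos(t)])
            print(yaw,'x',np.percentile(Q[:,:2]@ex,[0,2,98,100]).round(4),'y',np.percentile(Q[:,:2]@ey,[0,2,10,90,98,100]).round(4))
# profile along local y at mid x
t=np.radians(-13.8);ex=np.array([np.cos(t),np.sin(t)]);ey=np.array([-np.sin(t),np.cos(t)])
Q=R.reshape(-1,3);x=Q[:,:2]@ex;y=Q[:,:2]@ey
mid=x[(Q[:,2]>.1085)]
print(np.nanmin(mid),np.nanmax(mid))
mm=np.nanmean([np.nanmin(mid),np.nanmax(mid)])
for yy in np.arange(.09,-.06,-.003):
    k=(abs(x-mm)<.03)&(abs(y-yy)<.0015)
    if k.any():print(round(yy,4),k.sum(),np.percentile(Q[k,2],[5,50,95]).round(4))
```

```text
[350 140  26  48 789] 0.11263407964180117 [ 0.52731227 -0.06171564] ((527.9208374023438, -62.84925079345703), (37.38188934326172, 90.59171295166016), 77.15425109863281)
-14.3 x [0.4816 0.4833 0.57   0.5724] y [0.05   0.0525 0.0561 0.0846 0.0874 0.0893]
-13.5 x [0.4826 0.4841 0.571  0.5733] y [0.0432 0.0452 0.0491 0.0772 0.08   0.0813]
[378 148  27  47 801] 0.11259770974914496 [ 0.5143959  -0.11913715] ((515.4647216796875, -118.9249267578125), (37.51629638671875, 91.15869903564453), 77.56611633300781)
-14.3 x [0.4832 0.4847 0.5715 0.5747] y [-0.0074 -0.0057 -0.0026  0.0255  0.0288  0.0317]
-13.5 x [0.4834 0.4848 0.5716 0.5747] y [-0.0143 -0.0129 -0.0101  0.0183  0.0215  0.0239]
0.4822444785967564 0.5747222747239125
0.09 40 [-0.0027 -0.0006  0.0114]
0.087 64 [-0.0015  0.0173  0.0218]
0.084 211 [0.0185 0.0679 0.1106]
0.081 64 [0.0314 0.1114 0.1147]
0.078 44 [0.1101 0.1127 0.1157]
0.075 45 [0.111 0.113 0.116]
0.072 43 [0.1108 0.1131 0.116 ]
0.069 49 [0.1099 0.1134 0.1171]
0.066 43 [0.1112 0.1137 0.1169]
0.063 44 [0.1111 0.114  0.1161]
0.06 43 [0.1092 0.1126 0.1155]
0.057 43 [0.1103 0.113
[... 410 characters left out ...]
0.112  0.1152]
0.009 45 [0.1097 0.113  0.1148]
0.006 45 [0.1099 0.1124 0.1157]
0.003 42 [0.1098 0.1121 0.1148]
-0.0 47 [0.1106 0.1131 0.1152]
-0.003 42 [0.1109 0.1129 0.1155]
-0.006 48 [0.1089 0.1128 0.1153]
-0.009 41 [0.1108 0.1129 0.1148]
-0.012 7 [0.1106 0.1127 0.1142]
-0.021 17 [0.0733 0.0755 0.0781]
-0.024 45 [0.0722 0.0751 0.0775]
-0.027 46 [0.0723 0.0757 0.0786]
-0.03 39 [0.0731 0.0758 0.0785]
-0.033 37 [0.0722 0.0745 0.0772]
-0.036 44 [0.0715 0.0746 0.0776]
-0.039 38 [0.0718 0.0743 0.077 ]
-0.042 45 [0.0725 0.0756 0.0782]
-0.045 42 [0.0723 0.0755 0.0788]
-0.048 42 [0.0723 0.0751 0.0799]
-0.051 48 [0.0728 0.0767 0.0806]
-0.054 36 [0.0736 0.0769 0.0808]
-0.057 43 [0.0731 0.0772 0.0807]
```

carry_out --grip '[1,1,1,1,1,1,1]' --slide '[[0,0,-20],[0,0,-20],[0,0,-20],[0,0,-20],[0,0,-20],[0,0,-20],[0,0,-20]]' --twist '[[0,0,-0.14],[0,0,-0.14],[0,0,-0.14],[0,0,-0.14],[0,0,-0.14],[0,0,-0.14],[0,0,-0.14]]'

```text
time_s: 0.8
position: [0.2133, -0.5825, 0.3577]
tcp_rot: [[0.201, 0.98, -0.004], [0.979, -0.2, 0.022], [0.021, -0.008, -1.0]]
force: [0.5, -0.2, -0.1]
opening: 0.997
```

```bash
cat > st.py <<'E'
from rig import bot
import numpy as np
s=bot.read_state();R=s["tcp_rot"]
np.set_printoptions(precision=4,suppress=True)
print("t",round(s["time_s"],2),"p",s["position"],"j",s["joint_positions"].round(1),"F",s["force"],"M",s["moment"],"open",round(s["opening"],3))
print("yawY",np.degrees(np.arctan2(R[1,1],R[0,1])),"z",R[:,2])
def to(tgt,yawy=None):
    d=R.T@(np.array(tgt)-s["position"])*1000
    print("slide",d.round(1))
    if yawy is not None:
        a=np.radians(yawy);Y=np.array([np.cos(a),np.sin(a),0]);Z=np.array([0,0,-1.]);T=np.column_stack([np.cross(Y,Z),Y,Z])
        from scipy.spatial.transform import Rotation as Ro
        print("twist",Ro.from_matrix(R.T@T).as_rotvec().round(4))
E
python3 -c "
from st import *
to([.44,-.09,.36],-13)
print(bot.capture('wrist')['T_tool_cam'])"
```

```text
t 0.8 p [ 0.2133 -0.5825  0.3577] j [-80.2  23.8  71.4   0.   86.1 -68.6] F [ 0.4549 -0.1891 -0.0812] M [-0.053  -0.0907  0.0174] open 0.997
yawY -11.561443146697092 z [-0.0038  0.0221 -0.9997]
slide [527.9 123.3   7.7]
twist [-0.0084 -0.0207  0.025 ]
[[ 0.0006  0.9597  0.2811  0.0785]
 [ 1.     -0.0009  0.0008 -0.0007]
 [ 0.001   0.2811 -0.9597 -0.1625]
 [ 0.      0.      0.      1.    ]]
```

carry_out --grip '[1,1,1,1,1,1,1,1,1,1,1,1]' --slide '[[45,17,5],[45,17,5],[45,17,5],[45,17,5],[45,17,5],[45,17,5],[45,17,5],[45,17,5],[45,17,5],[45,17,5],[45,17,5],[45,17,5]]' --twist '[[0,-0.02,0.025],[0,0,0],[0,0,0],[0,0,0],[0,0,0],[0,0,0],[0,0,0],[0,0,0],[0,0,0],[0,0,0],[0,0,0],[0,0,0]]'

```text
time_s: 2.05
position: [0.5431, -0.0988, 0.2858]
tcp_rot: [[0.267, 0.964, -0.012], [0.964, -0.267, -0.006], [-0.009, -0.01, -1.0]]
force: [1.0, -0.8, 0.7]
opening: 1.001
```

```bash
python3 -c "
from st import *
to([.52,-.09,.30],-13)"
```

```text
t 2.05 p [ 0.5431 -0.0988  0.2858] j [-21.6  20.8  87.7  -0.6  72.   -5.9] F [ 0.9712 -0.7708  0.725 ] M [-0.051  -0.0286  0.0138] open 1.001
yawY -15.496533527440256 z [-0.0117 -0.0065 -0.9999]
slide [  2.2 -24.7 -14. ]
twist [-0.0098  0.0092 -0.0435]
```

carry_out --grip '[1,1,1]' --slide '[[2,-25,-14],[0,0,0],[0,0,0]]' --twist '[[-0.01,0.009,-0.044],[0,0,0],[0,0,0]]'

```text
time_s: 2.35
position: [0.5209, -0.0823, 0.2938]
tcp_rot: [[0.219, 0.976, -0.008], [0.976, -0.219, 0.006], [0.004, -0.009, -1.0]]
force: [-0.2, -0.0, 0.5]
opening: 1.002
```

```bash
cat >> h.py <<'E'
def wrist(name):
    from rig import bot
    s=bot.read_state();c=bot.capture("wrist")
    T=np.eye(4);T[:3,:3]=s["tcp_rot"];T[:3,3]=s["position"];W=T@c["T_tool_cam"]
    c["position"]=W[:3,3];c["rotation"]=W[:3,:3]
    np.savez(f"pics/{name}.npz",**c);cv2.imwrite(f"pics/{name}.png",c["color"][:,:,::-1]);return c
E
python3 - <<'E'
from st import *
from h import *
c=wrist("w1");print(c["fx"],c["cx"],c["cy"])
E
```

```text
t 2.35 p [ 0.5209 -0.0823  0.2938] j [-21.2  18.2  90.5   0.1  71.9  -8.6] F [-0.2107 -0.0384  0.4544] M [ 0.0158 -0.0733 -0.0191] open 1.002
yawY -12.664149017223568 z [-0.0079  0.0057 -1.    ]
329.1488792110555 255.27501219718658 192.93602240548708
```

View pics/w1.png

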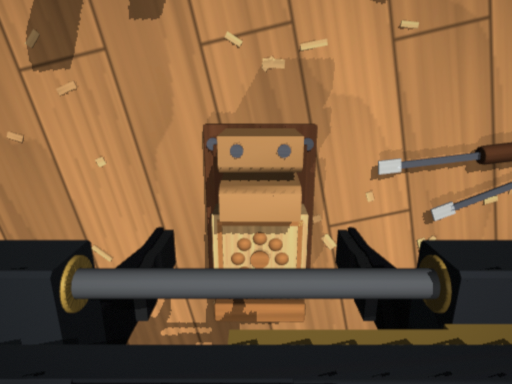

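The wrist view shows the clamp squarely from above. The cheek with its bolts is at (260,153), the gap is near row 176, and the jaw is at (260,200).

Run:
```python
from h import *
np.set_printoptions(precision=4,suppress=True)
c=load("w1");P=pts(c)
im=c["color"][:,:,::-1]
cv2.imwrite("pics/w1c.png",cv2.resize(im[125:230,200:325],None,fx=6,fy=5.6,interpolation=cv2.INTER_CUBIC))
R=P[120:235,200:325]
m=np.zeros(P.shape[:2],np.uint8);m[120:235,200:325]=(R[...,2]>0.109)&(R[...,2]<0.116)
n,l,st,ce=cv2.connectedComponentsWithStats(m,connectivity=4)
for i in range(1,n):
    if st[i,4]>100:
        Q=P[l==i];print(st[i],np.median(Q[:,2]),cv2.minAreaRect(Q[:,:2].astype(np.float32)*1000))
t=np.radians(-12.8);ex=np.array([np.cos(t),np.sin(t)]);ey=np.array([-np.sin(t),np.cos(t)])
Q=R.reshape(-1,3);x=Q[:,:2]@ex;y=Q[:,:2]@ey
top=Q[:,2]>.109
print("x ext",np.percentile(x[top&(y>-.02)],[0,2,98,100]))
for yy in np.arange(.085,-.03,-.002):
    k=(abs(x-.53)<.03)&(abs(y-yy)<.001)
    if k.any():print(round(yy,4),k.sum(),np.percentile(Q[k,2],[5,50,95]).round(4))
for col in (235,250,260,275,290): print(col,im[128:228:1,col].sum(1).tolist())
```

```text
[ 217  135   87   35 2802] 0.11313902783822671 ((528.143798828125, -60.8902473449707), (36.37663269042969, 90.0935287475586), 77.43331146240234)
[ 219  188   83   33 2541] 0.11297275923586175 ((515.594970703125, -117.0773696899414), (36.548152923583984, 90.01069641113281), 77.54224395751953)
x ext [0.4835 0.4855 0.5719 0.5736]
0.085 44 [-0.001   0.0002  0.0018]
0.083 46 [-0.0012 -0.0002  0.0016]
0.081 133 [-0.0004  0.0088  0.0201]
0.079 46 [0.0185 0.0202 0.021 ]
0.077 92 [0.0187 0.0203 0.0213]
0.075 516 [0.0268 0.0874 0.1138]
0.073 107 [0.1119 0.1132 0.1141]
0.071 106 [0.1119 0.1132 0.1142]
0.069 104 [0.112  0.1131 0.1144]
0.067 115 [0.1121 0.1132 0.1158]
0.065 114 [0.1122 0.1136 0.1159]
0.063 113 [0.1124 0.114  0.116 ]
0.061 111 [0.112  0.1138 0.116 ]
0.059 110 [0.112  0.1136 0.1159]
0.057 116 [0.1123 0.1137 0.1157]
0.055 109 [0.1125 0.1136 0.1157]
0.053 102 [0.1118 0.1133 0.1142]
0.051 94 [0.1118 0.1132 0.1142]
0.049 97 [0.1121 0.1131 0.1141]
0.047 101 [0.1119 0.113  0.1142]
0.045 112 [0.1118 0.1131 0.1145]
0.043 97 [0.1109 0.112  0.1133]
0.041 71 [0.1087 0.11   0.1109]
0.039 74 [0
[... 2664 characters left out ...]
 378, 377, 381, 405, 430, 449, 455, 458, 455, 455, 455, 453, 453, 453, 450, 450, 448, 447, 443, 443, 443, 441, 439, 438, 435, 435, 433, 432, 429, 428, 426, 418, 350, 258, 225, 224, 239, 279, 306]
290 [211, 229, 233, 232, 230, 230, 229, 249, 355, 418, 423, 424, 422, 424, 422, 419, 417, 411, 383, 353, 331, 313, 308, 301, 310, 341, 380, 395, 402, 404, 403, 403, 401, 398, 397, 397, 395, 394, 379, 333, 264, 213, 196, 166, 125, 106, 103, 103, 104, 103, 104, 121, 204, 254, 265, 262, 265, 304, 360, 394, 402, 409, 416, 419, 424, 432, 450, 456, 456, 456, 457, 455, 451, 452, 451, 449, 447, 446, 444, 444, 443, 440, 437, 436, 435, 433, 434, 432, 429, 430, 425, 424, 417, 353, 264, 261, 332, 392, 480, 534]
```

View pics/w1c.png

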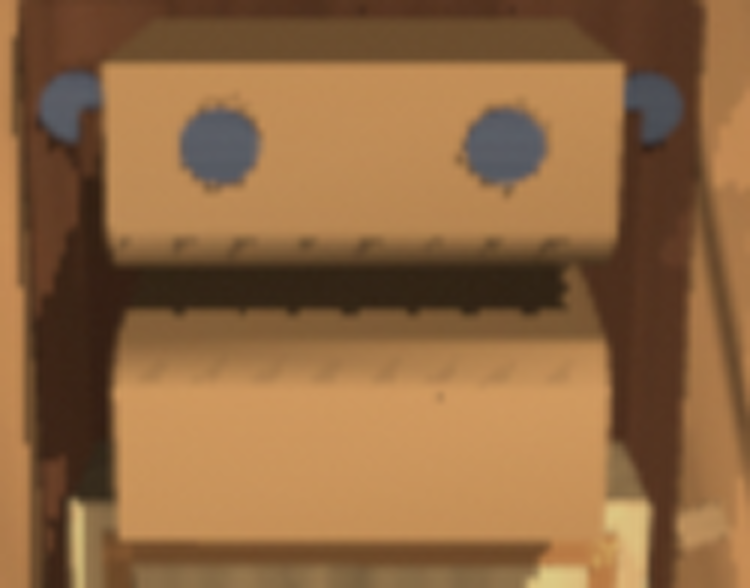

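carry_out --grip '[1,1,1,1,1,1,1,1,1,1]' --slide '[[38,-11.5,0],[38,-11.5,0],[38,-11.5,0],[38,-11.5,0],[38,-11.5,0],[38,-11.5,0],[38,-11.5,0],[38,-11.5,0],[38,-11.5,0],[0,0,0]]' --twist '[[0,0,0],[0,0,0],[0,0,0],[0,0,0],[0,0,0],[0,0,0],[0,0,0],[0,0,0],[0,0,0],[0,0,0]]'

```text
time_s: 3.4
position: [0.5068, 0.2747, 0.2942]
tcp_rot: [[0.258, 0.966, -0.0], [0.966, -0.258, 0.004], [0.004, -0.001, -1.0]]
force: [-0.8, -0.6, -0.2]
opening: 0.999
```

```bash
python3 -c "
from st import *
to([.495,.275,.30],-13.5)"
```

```text
t 3.4 p [0.5068 0.2747 0.2942] j [17.2 22.1 84.2  0.2 73.6 32.1] F [-0.7853 -0.647  -0.1919] M [-0.114  -0.0682  0.0054] open 0.999
yawY -14.923816797134654 z [-0.0001  0.0039 -1.    ]
slide [ -2.7 -11.5  -5.8]
twist [-0.001  -0.0038 -0.0249]
```

carry_out --grip '[1,1,1]' --slide '[[-3,-12,-6],[0,0,0],[0,0,0]]' --twist '[[0,-0.004,-0.025],[0,0,0],[0,0,0]]'

```text
time_s: 3.7
position: [0.4942, 0.272, 0.3001]
tcp_rot: [[0.235, 0.972, -0.002], [0.972, -0.235, -0.002], [-0.003, -0.001, -1.0]]
force: [-0.2, 0.2, -0.1]
opening: 1.0
```

Run:
```python
from st import *
from h import *
c=wrist("w2");P=pts(c)
for lo,hi,nm in ((.127,.137,"thick"),(.110,.119,"slim"),(.089,.099,"small"),(.152,.163,"big"),(.036,.044,"rack")):
    m=((P[...,2]>lo)&(P[...,2]<hi)).astype(np.uint8); m[240:]=0
    n,l,st_,ce=cv2.connectedComponentsWithStats(m,connectivity=4)
    for i in range(1,n):
        if st_[i,4]>150:
            Q=P[l==i];print(nm,st_[i],np.median(Q[:,2]).round(4),cv2.minAreaRect(Q[:,:2].astype(np.float32)*1000))
```

```text
t 3.7 p [0.4942 0.272  0.3001] j [17.5 20.8 85.3 -0.1 74.1 31.2] F [-0.2059  0.1754 -0.1281] M [-0.0039 -0.0632 -0.0057] open 1.0
yawY -13.617758208968835 z [-0.0019 -0.0022 -1.    ]
thick [ 235  148   40   29 1123] 0.132 ((495.3509826660156, 285.6158447265625), (29.173460006713867, 39.893985748291016), 76.27253723144531)
slim [238 223  35  11 375] 0.1148 ((477.058837890625, 207.9650421142578), (11.71369457244873, 38.95235061645508), 76.6689682006836)
small [248  37  33  30 714] 0.0941 ((530.5372924804688, 389.13958740234375), (23.111825942993164, 30.744434356689453), 64.06207275390625)
rack [407 105  45 102 357] 0.04 ((710.2180786132812, 222.13282775878906), (136.0491180419922, 3.0394113063812256), 61.653072357177734)
rack [ 220  121   71  111 5226] 0.0401 ((485.84539794921875, 246.38275146484375), (150.0430145263672, 90.15357208251953), 76.49823760986328)
```

View pics/w2.png

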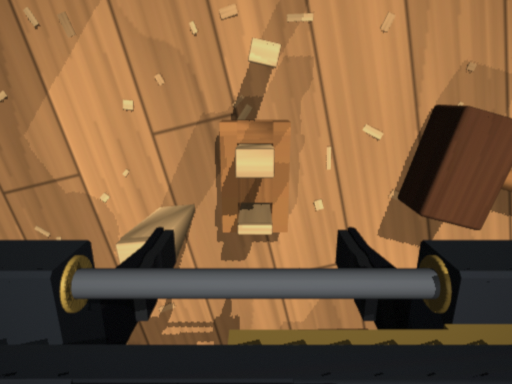

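The wrist view confirms the choice. At (255,162) the head measures 29x40 mm with its top at 132 mm, so the point is at z≈10 mm in the 40 mm rack. The slim wedge (255,220), the small stray (264,52) and the big stray (150,235) all measure differently.

carry_out --grip '[1,1,1,1,1,1,1]' --slide '[[13.5,-2,0],[0,0,30],[0,0,30],[0,0,30],[0,0,30],[0,0,15],[0,0,0]]' --twist '[[0.002,0.002,0],[0,0,0],[0,0,0],[0,0,0],[0,0,0],[0,0,0],[0,0,0]]'

```text
time_s: 4.45
position: [0.5016, 0.2871, 0.1634]
tcp_rot: [[0.246, 0.969, 0.006], [0.969, -0.246, 0.006], [0.007, 0.004, -1.0]]
force: [-0.6, -0.1, -0.0]
opening: 0.996
```

```bash
python3 -c "
from st import *
to([.4953,.2856,.093],-13.5)"
```

```text
t 4.45 p [0.5016 0.2871 0.1634] j [18.6 30.7 92.7  0.3 56.2 32.7] F [-0.6038 -0.1048 -0.0461] M [-0.0464 -0.0814 -0.0238] open 0.996
yawY -14.228037594770882 z [ 0.006   0.0061 -1.    ]
slide [-3.5 -6.  70.3]
twist [ 0.0044 -0.0074 -0.0127]
```

carry_out --grip '[1,1,1,1,1]' --slide '[[-3.5,-6,10],[0,0,20],[0,0,20],[0,0,20],[0,0,0]]' --twist '[[0.004,-0.007,-0.013],[0,0,0],[0,0,0],[0,0,0],[0,0,0]]'

```text
time_s: 4.95
position: [0.4979, 0.2867, 0.0944]
tcp_rot: [[0.232, 0.973, 0.008], [0.973, -0.232, 0.003], [0.005, 0.007, -1.0]]
force: [-0.1, -0.3, 0.2]
opening: 1.004
```

```bash
python3 -c "
from st import *
to([.4953,.2856,.093],-13.5)"
```

```text
t 4.95 p [0.4979 0.2867 0.0944] j [18.8 36.3 96.   0.  47.2 32.2] F [-0.1181 -0.3371  0.1975] M [-0.0275 -0.0105 -0.0378] open 1.004
yawY -13.436569123640108 z [ 0.0079  0.0029 -1.    ]
slide [-1.7 -2.3  1.4]
twist [ 0.007  -0.0046  0.0011]
```

carry_out --grip '[1,1,-1,-1,-1,-1,-1,-1]' --slide '[[-1.7,-2.3,1.4],[0,0,0],[0,0,0],[0,0,0],[0,0,0],[0,0,0],[0,0,0],[0,0,0]]' --twist '[[0.007,-0.005,0],[0,0,0],[0,0,0],[0,0,0],[0,0,0],[0,0,0],[0,0,0],[0,0,0]]'

```text
time_s: 5.75
position: [0.4982, 0.2869, 0.0983]
tcp_rot: [[0.232, 0.973, 0.008], [0.973, -0.232, 0.003], [0.004, 0.008, -1.0]]
force: [-0.5, 0.1, 0.1]
opening: 0.539
```

```bash
python3 -c "
from st import *
to([.4953,.2856,.093],-13.5)"
```

```text
t 5.75 p [0.4982 0.2869 0.0983] j [18.8 36.  95.8 -0.  47.7 32.2] F [-0.5112  0.0953  0.1304] M [-0.0118 -0.1312  0.0067] open 0.539
yawY -13.409503816873274 z [ 0.0085  0.0025 -1.    ]
slide [-1.9 -2.6  5.3]
twist [ 0.0077 -0.0044  0.0016]
```

carry_out --grip '[-1,-1,-1,-1]' --slide '[[-1,-1.5,4],[0,0,1],[0,0,0],[0,0,0]]' --twist '[[0.007,-0.005,0],[0,0,0],[0,0,0],[0,0,0]]'

```text
time_s: 6.15
position: [0.4966, 0.2868, 0.0951]
tcp_rot: [[0.233, 0.973, 0.0], [0.973, -0.233, 0.0], [0.0, 0.0, -1.0]]
force: [-0.4, -0.0, 1.3]
opening: 0.457
```

```bash
python3 -c "
from st import *
to([.4953,.2856,.093],-13.5)"
```

```text
t 6.15 p [0.4966 0.2868 0.0951] j [18.8 36.3 95.8  0.  47.9 32.3] F [-0.3723 -0.0085  1.3312] M [ 0.0055 -0.0981 -0.0136] open 0.457
yawY -13.446570824355046 z [ 0.0004  0.0002 -1.    ]
slide [-1.5 -1.   2.1]
twist [ 0.0003 -0.0003  0.0009]
```

carry_out --grip '[-1,-1,-1,-1,-1,-1,-1,-1]' --slide '[[0,0,-8],[0,0,-20],[0,0,-25],[0,0,-30],[0,0,-30],[0,0,-30],[0,0,-20],[0,0,0]]' --twist '[[0,0,0],[0,0,0],[0,0,0],[0,0,0],[0,0,0],[0,0,0],[0,0,0],[0,0,0]]'

```text
time_s: 6.95
position: [0.4947, 0.2858, 0.2624]
tcp_rot: [[0.233, 0.972, -0.009], [0.972, -0.233, -0.003], [-0.005, -0.008, -1.0]]
force: [-0.3, 0.1, -1.4]
opening: 0.458
```

Run:
```python
from st import *
from h import *
to([.5217,-.0898,.26],-12.5)
c=wrist("w3")
from rig import bot
c=bot.capture("side");cv2.imwrite("pics/s3.png",c["color"][:,:,::-1]);np.savez("pics/s3.npz",**c)
```

```text
t 6.95 p [0.4947 0.2858 0.2624] j [18.8 23.7 86.9 -0.  69.9 32.3] F [-0.2933  0.1261 -1.3561] M [-0.0542 -0.1418  0.0101] open 0.458
yawY -13.46738030913211 z [-0.0086 -0.0031 -1.    ]
slide [-359.   113.8    3.3]
twist [-0.0077  0.005  -0.0169]
```

View pics/w3.png

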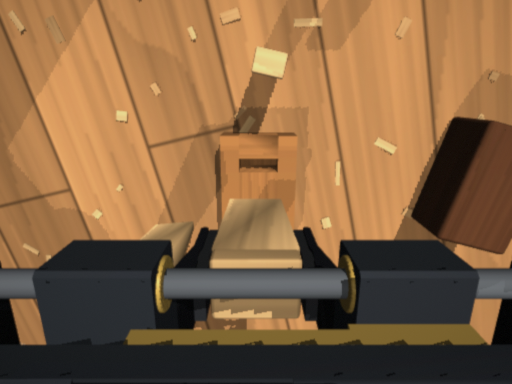

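View pics/s3.png

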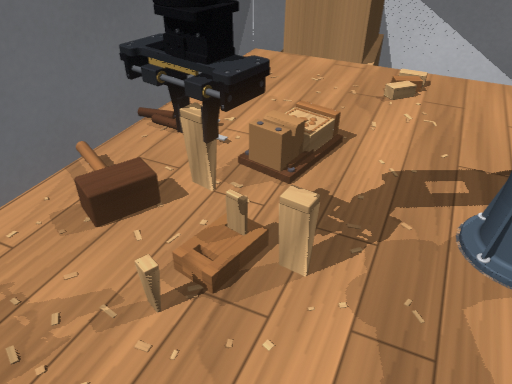

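carry_out --grip '[-1,-1,-1,-1,-1,-1,-1,-1,-1,-1,-1]' --slide '[[-20,6,0],[-37,12,0],[-37,12,0],[-37,12,0],[-37,12,0],[-37,12,0],[-37,12,0],[-37,12,0],[-37,12,0],[-25,8,0],[0,0,0]]' --twist '[[-0.008,0.005,-0.017],[0,0,0],[0,0,0],[0,0,0],[0,0,0],[0,0,0],[0,0,0],[0,0,0],[0,0,0],[0,0,0],[0,0,0]]'

```text
time_s: 8.15
position: [0.5149, -0.0833, 0.2367]
tcp_rot: [[0.211, 0.976, -0.047], [0.977, -0.212, 0.002], [-0.008, -0.046, -0.999]]
force: [0.4, 0.5, -1.0]
opening: 0.453
```

```bash
python3 -c "
from st import *
to([.5220,-.0883,.25],-12.5)"
```

```text
t 8.15 p [ 0.5149 -0.0833  0.2367] j [-21.   22.4  94.   -0.9  66.2  -8.3] F [ 0.3667  0.4562 -1.0287] M [ 0.0187 -0.1049 -0.0222] open 0.453
yawY -12.226222146694889 z [-0.047   0.0019 -0.9989]
slide [ -3.5   7.3 -13.6]
twist [-0.0464  0.0082  0.005 ]
```

carry_out --grip '[-1,-1,-1]' --slide '[[-3.5,7.3,-10],[0,0,0],[0,0,0]]' --twist '[[-0.046,0.008,0.005],[0,0,0],[0,0,0]]'

```text
time_s: 8.45
position: [0.5196, -0.0865, 0.2436]
tcp_rot: [[0.217, 0.976, -0.004], [0.976, -0.217, 0.004], [0.003, -0.005, -1.0]]
force: [0.0, -0.6, -0.4]
opening: 0.459
```

Run:
```python
from st import *
to([.5220,-.0883,.22],-12.5)
from h import *
wrist("w4")
```

```text
t 8.45 p [ 0.5196 -0.0865  0.2436] j [-21.7  21.3  94.5   0.1  64.5  -9.2] F [ 0.0316 -0.5736 -0.3835] M [-0.072  -0.0938  0.0271] open 0.459
yawY -12.55356428509448 z [-0.0044  0.0043 -1.    ]
slide [-1.3  2.8 23.5]
twist [-0.0052 -0.0032 -0.0009]
```

View pics/w4.png

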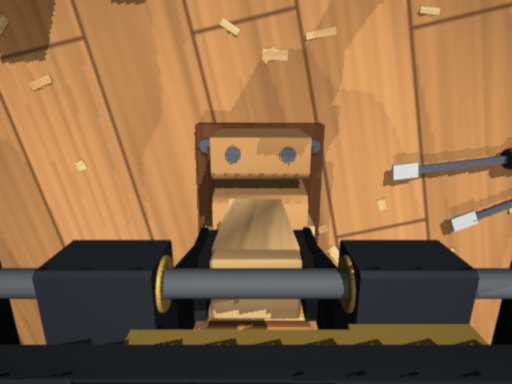

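Run:
```python
from h import *
np.set_printoptions(precision=4,suppress=True)
c=load("w4");P=pts(c)
im=c["color"][:,:,::-1]
cv2.imwrite("pics/w4c.png",cv2.resize(im[170:260,200:320],None,fx=6,fy=6,interpolation=cv2.INTER_CUBIC))
t=np.radians(-12.5);ex=np.array([np.cos(t),np.sin(t)]);ey=np.array([-np.sin(t),np.cos(t)])
for col in (240,257,272):
  for r in range(194,206): print(col,r,im[r,col],P[r,col], "loc",P[r,col,:2]@ex,P[r,col,:2]@ey)
print("mouth loc",np.array([.5217,-.0898])@ex,np.array([.5217,-.0898])@ey)
print("TCP loc",np.array([.5196,-.0865])@ex,np.array([.5196,-.0865])@ey)
```

```text
240 194 [ 68 111 153] [ 0.5017 -0.0927  0.1065] loc 0.5098481118256863 0.018106021296839546
240 195 [ 72 119 163] [ 0.5014 -0.0937  0.1062] loc 0.509816089740845 0.017013313286200395
240 196 [ 76 125 169] [ 0.5014 -0.0943  0.1076] loc 0.5098819480348951 0.016452205674456186
240 197 [ 78 128 173] [ 0.501  -0.0955  0.1069] loc 0.5098321142584449 0.015259077520826442
240 198 [ 87 138 182] [ 0.5071 -0.0814  0.1593] loc 0.5126903902167614 0.03029208512577938
240 199 [ 97 149 190] [ 0.5075 -0.0808  0.1641] loc 0.5129424367114833 0.030952562229618664
240 200 [100 152 190] [ 0.5076 -0.0809  0.1663] loc 0.5130538271740395 0.030840332040710756
240 201 [ 99 149 187] [ 0.5078 -0.0807  0.1698] loc 0.5132338532177271 0.03113513415684591
240 202 [ 97 146 183] [ 0.5081 -0.0803  0.1738] loc 0.513444129099256 0.03162566011449608
240 203 [ 96 144 180] [ 0.5083 -0.0801  0.1768] loc 0.5136026167762389 0.03183608274774675
240 204 [ 95 142 178] [ 0.5086 -0.0796  0.1808] loc 0.5138107131372485 0.032357791504002704
240 205 [ 95 143 179] [ 0.5088 -0.0795  0.1835] loc 0.5139481168369251 0.03248039966696798
257
[... 1586 characters left out ...]
66  0.1624] loc 0.5376697503555186 0.030471310857313146
272 200 [ 71 107 135] [ 0.5314 -0.0861  0.1665] loc 0.5374899625516901 0.030932937716605415
272 201 [ 70 105 131] [ 0.5314 -0.0859  0.1697] loc 0.537348976801799 0.031156640782069076
272 202 [ 68 103 128] [ 0.5313 -0.0857  0.1728] loc 0.5372143459962719 0.03135547406014849
272 203 [ 67 101 126] [ 0.5312 -0.0851  0.1768] loc 0.5370375062658381 0.03186146252088953
272 204 [ 66 100 124] [ 0.5311 -0.0849  0.1798] loc 0.5369050396037008 0.03208303137208864
272 205 [ 66 100 125] [ 0.5311 -0.0844  0.1835] loc 0.5367437663876755 0.032523208820971275
mouth loc 0.5287699042461109 0.02524516515213826
TCP loc 0.5260054319051632 0.028012418786364006
```

View pics/w4c.png

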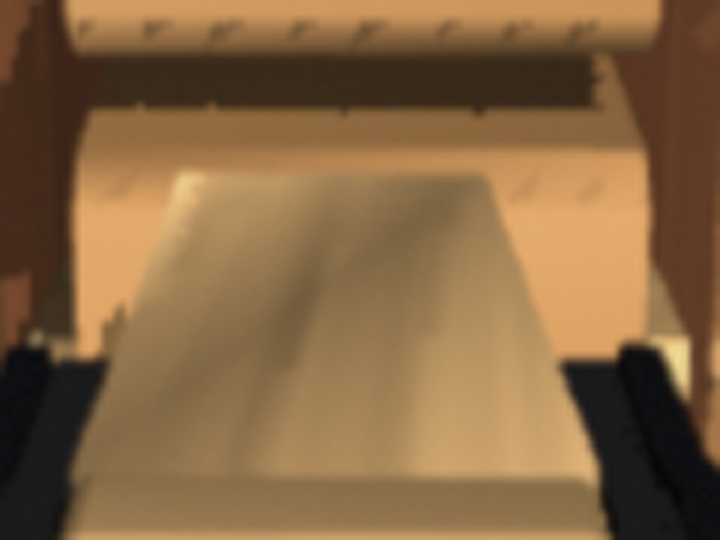

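The point's far edge is at row 198, which gives a wedge centre at local y=26.0 mm against the mouth at 25.2 mm. It's within 1 mm across the gap and 2.8 mm short along it. I'll correct that and lower.

carry_out --grip '[-1,-1,-1,-1,-1]' --slide '[[-1,2.8,0],[0,0,15],[0,0,20],[0,0,20],[0,0,0]]' --twist '[[-0.005,-0.003,0],[0,0,0],[0,0,0],[0,0,0],[0,0,0]]'

```text
time_s: 9.0
position: [0.5243, -0.0845, 0.1891]
tcp_rot: [[0.21, 0.978, 0.006], [0.978, -0.21, -0.002], [-0.001, 0.006, -1.0]]
force: [0.2, 0.4, -1.3]
opening: 0.453
```

Run:
```python
from st import *
to([.5221,-.0879,.18],-12.5)
from h import *
wrist("w5")
```

```text
t 9.0 p [ 0.5243 -0.0845  0.1891] j [-21.2  25.5  97.9   0.   56.3  -9.1] F [ 0.207   0.4185 -1.3272] M [-0.0154 -0.09   -0.0148] open 0.453
yawY -12.149771805609584 z [ 0.0058 -0.002  -1.    ]
slide [-3.8 -1.5  9.1]
twist [0.0061 0.0007 0.0061]
```

View pics/w5.png

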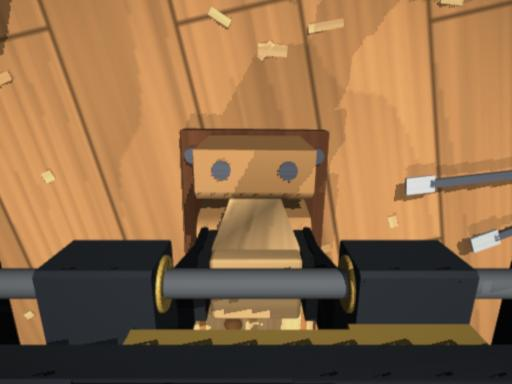

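carry_out --grip '[-1,-1,-1]' --slide '[[-3.5,-1.5,-3],[0,0,0],[0,0,0]]' --twist '[[0.006,0,0.006],[0,0,0],[0,0,0]]'

```text
time_s: 9.35
position: [0.5249, -0.0881, 0.1963]
tcp_rot: [[0.215, 0.976, 0.007], [0.977, -0.215, -0.003], [-0.002, 0.007, -1.0]]
force: [0.2, -0.9, -0.2]
opening: 0.457
```

Run:
```python
from st import *
to([.5221,-.0879,.17],-12.5)
from h import *
c=wrist("w5");P=pts(c)
t=np.radians(-12.5);ex=np.array([np.cos(t),np.sin(t)]);ey=np.array([-np.sin(t),np.cos(t)])
for r in range(190,216,2): p=P[r,257];print(r,p[2],p[:2]@ex,p[:2]@ey)
```

```text
t 9.35 p [ 0.5249 -0.0881  0.1963] j [-21.5  24.9  97.3  -0.   57.3  -9.1] F [ 0.1864 -0.8653 -0.1635] M [-0.0315 -0.0895  0.0424] open 0.457
yawY -12.44327866617485 z [ 0.0069 -0.0035 -1.    ]
slide [-0.3 -2.9 26.3]
twist [0.0075 0.0019 0.001 ]
190 0.106796530467752 0.5326113499035133 0.03442903802727908
192 0.06942365250946392 0.5330790227156698 0.021863105590405052
194 0.07170236746448766 0.5330566977044159 0.020632367441810125
196 0.07748272691449287 0.5329908197013485 0.020493335845609657
198 0.11210257198326767 0.5325660239891946 0.029415260487357982
200 0.11981425192979286 0.532475052022207 0.030224325818867543
202 0.12625029812510638 0.5323996971046113 0.030716050703332234
204 0.1321177904848705 0.5323311987814962 0.03109987690755269
206 0.13878356807936454 0.5322524770869105 0.03182755821180433
208 0.14436908648028957 0.5321870413315922 0.03226689557933551
210 0.15099067423480733 0.5321083706262922 0.033141658583266335
212 0.15627535259634012 0.532046260320784 0.033621518934478525
214 0.1618861201789027 0.5319798311276437 0.034287897445307323
```

carry_out --grip '[-1,-1,-1,-1,-1]' --slide '[[-0.5,-3,0],[-0.5,0,10],[-0.5,0,10],[-0.5,0,10],[0,0,0]]' --twist '[[0.007,0.002,0.001],[0,0,0],[0,0,0],[0,0,0],[0,0,0]]'

```text
time_s: 9.9
position: [0.5221, -0.0891, 0.165]
tcp_rot: [[0.218, 0.976, 0.003], [0.976, -0.218, 0.001], [0.002, 0.003, -1.0]]
force: [-0.1, 0.2, -1.5]
opening: 0.459
```

Run:
```python
from st import *
to([.5221,-.0879,.155],-12.5)
```

```text
t 9.9 p [ 0.5221 -0.0891  0.165 ] j [-21.9  27.5  99.2   0.2  53.2  -9.4] F [-0.1162  0.1763 -1.4954] M [ 0.2112 -0.0797 -0.0551] open 0.459
yawY -12.600828513759003 z [ 0.0033  0.0014 -1.    ]
slide [ 1.2 -0.3 10. ]
twist [ 0.0029 -0.0021 -0.0018]
```

carry_out --grip '[-1,-1,-1,-1]' --slide '[[1,0,4],[0,0,4],[0,0,4],[0,0,4]]' --twist '[[0.003,-0.002,0],[0,0,0],[0,0,0],[0,0,0]]'

```text
time_s: 10.3
position: [0.5232, -0.0887, 0.1519]
tcp_rot: [[0.217, 0.976, 0.001], [0.976, -0.217, -0.002], [-0.002, 0.001, -1.0]]
force: [-0.8, -0.7, 6.0]
opening: 0.456
```

Run:
```python
from st import *
to([.5221,-.0879,.155],-12.5)
```

```text
t 10.3 p [ 0.5232 -0.0887  0.1519] j [-21.6  28.7  99.7  -0.1  51.5  -9. ] F [-0.7709 -0.6642  6.0322] M [-0.1648  0.2793 -0.0024] open 0.456
yawY -12.508784975712594 z [ 0.0008 -0.0024 -1.    ]
slide [ 0.6 -1.3 -3.1]
twist [ 0.0013  0.0022 -0.0002]
```

carry_out --grip '[-1,-1,-1,-1]' --slide '[[0,-0.5,4],[-0.3,0,5],[-0.3,0,5],[-0.3,0,5]]' --twist '[[0,0,0],[0,0,0],[0,0,0],[0,0,0]]'

```text
time_s: 10.7
position: [0.5253, -0.0909, 0.1361]
tcp_rot: [[0.216, 0.976, 0.009], [0.976, -0.216, -0.007], [-0.005, 0.01, -1.0]]
force: [0.1, 1.3, 5.4]
opening: 0.455
```

Run:
```python
from st import *
to([.5221,-.0879,.125],-12.5)
```

```text
t 10.7 p [ 0.5253 -0.0909  0.1361] j [-21.7  30.1 100.4  -0.2  48.9  -9.1] F [0.0721 1.3101 5.3736] M [ 0.154   0.0647 -0.0123] open 0.455
yawY -12.471102623499268 z [ 0.0086 -0.0066 -0.9999]
slide [ 2.3 -3.9 11. ]
twist [0.0098 0.0045 0.0005]
```

carry_out --grip '[-1,-1,-1]' --slide '[[0,-2.5,3],[-0.2,-1,5],[0,-0.5,4]]' --twist '[[0.01,0.004,0],[0,0,0],[0,0,0]]'

```text
time_s: 11.0
position: [0.5259, -0.0912, 0.1325]
tcp_rot: [[0.216, 0.976, 0.01], [0.976, -0.216, -0.003], [-0.001, 0.01, -1.0]]
force: [-8.3, 3.5, 38.3]
opening: 0.461
```

Run:
```python
from st import *
to([.5215,-.0908,.125],-12.5)
from h import *
wrist("w6")
from rig import bot
for n in("side","top"):
    c=bot.capture(n);cv2.imwrite(f"pics/{n}6.png",c["color"][:,:,::-1]);np.savez(f"pics/{n}6.npz",**c)
```

```text
t 11.0 p [ 0.5259 -0.0912  0.1325] j [-21.9  30.5 100.5   0.   48.4  -9.4] F [-8.3426  3.4678 38.3066] M [ 0.6494  1.7878 -0.0854] open 0.461
yawY -12.49572329533262 z [ 0.0096 -0.0032 -0.9999]
slide [-0.5 -4.4  7.4]
twist [0.0101 0.0011 0.0001]
```

View pics/w6.png

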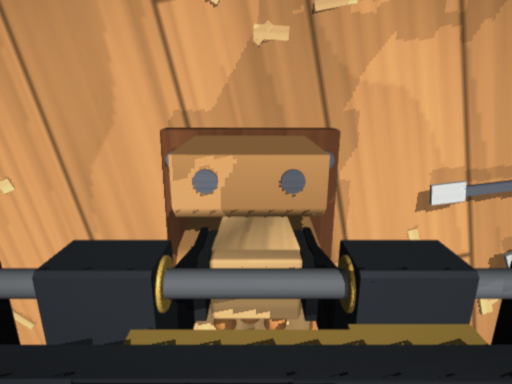

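View pics/side6.png

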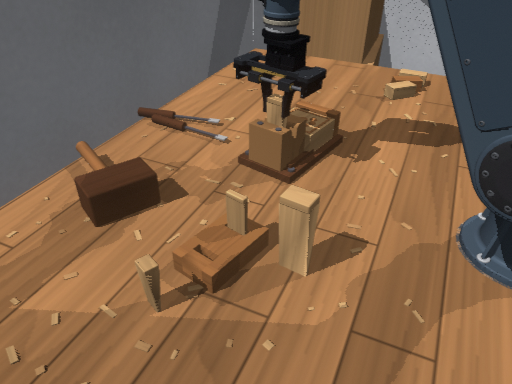

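Run:
```python
from h import *
np.set_printoptions(precision=4,suppress=True)
from st import *
t=np.radians(-12.5);ex=np.array([np.cos(t),np.sin(t)]);ey=np.array([-np.sin(t),np.cos(t)])
for n in("top0","top6","w1","w6"):
    c=load(n);P=pts(c);Q=P.reshape(-1,3);x=Q[:,:2]@ex;y=Q[:,:2]@ey
    f=(abs(x-.5287)<.04)&(Q[:,2]>.1105)&(Q[:,2]<.1155)
    for nm,lo,hi in(("jaw",-.035,.024),("cheek",.027,.08)):
        k=f&(y>lo)&(y<hi)
        print(n,nm,k.sum(),np.percentile(y[k],[1,5,50,95,99]) if k.any() else None)
    k=(abs(x-.5287)<.04)&(abs(y-.022)<.03)&(Q[:,2]>.12)&(Q[:,2]<.18)
    if n=="w6":
        # head top
        print("w6 heights wedge", np.percentile(Q[k,2],[1,50,90,99,100]))
c=load("w6")
im=c["color"][:,:,::-1]
cv2.imwrite("pics/w6c.png",cv2.resize(im[200:340,150:350],None,fx=4,fy=4,interpolation=cv2.INTER_CUBIC))
c=load("side6")["color"][:,:,::-1];cv2.imwrite("pics/s6c.png",cv2.resize(c[50:180,220:350],None,fx=5.5,fy=4.5,interpolation=cv2.INTER_CUBIC))
```

```text
t 11.15 p [ 0.5258 -0.0913  0.1326] j [-21.9  30.4 100.6   0.   48.4  -9.4] F [-6.1524  3.1339 32.3927] M [ 0.5976  1.3294 -0.0606] open 0.458
yawY -12.491713024733611 z [ 0.0102 -0.0035 -0.9999]
top0 jaw 587 [-0.0224 -0.0212 -0.0063  0.0094  0.0123]
top0 cheek 576 [0.0369 0.0388 0.0545 0.0698 0.0711]
top6 jaw 0 None
top6 cheek 0 None
w1 jaw 2139 [-0.0205 -0.0191 -0.0036  0.0114  0.0127]
w1 cheek 2346 [0.0392 0.0407 0.056  0.0713 0.0724]
w6 jaw 11 [-0.027  -0.0269 -0.0256 -0.0245 -0.0245]
w6 cheek 7805 [0.033  0.0399 0.0565 0.0714 0.0725]
w6 heights wedge [0.1221 0.1657 0.1705 0.1761 0.18  ]
```

View pics/w6c.png

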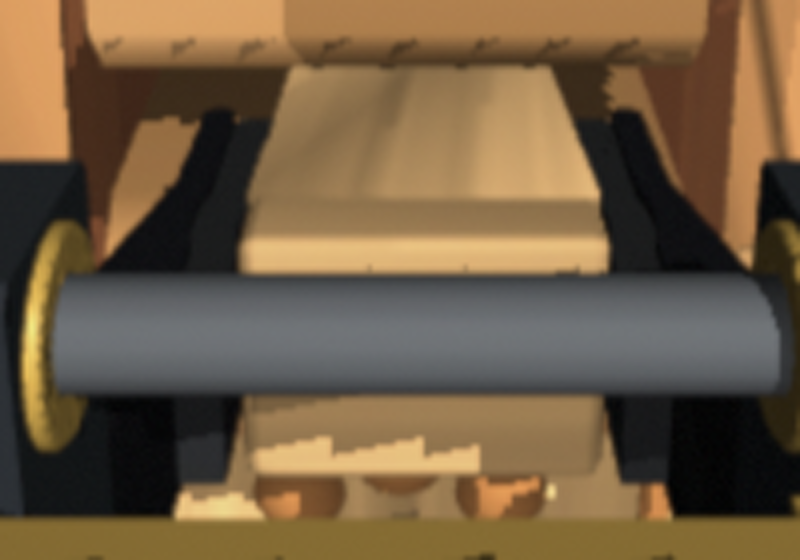

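View pics/s6c.png

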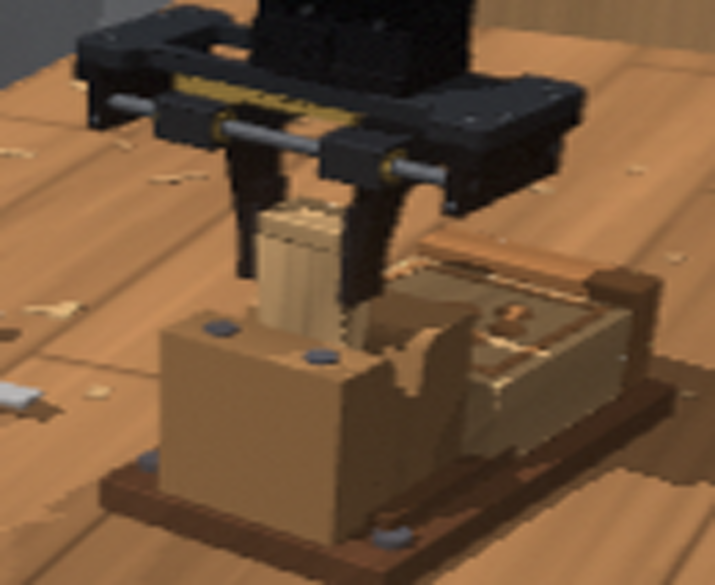

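Run:
```python
from h import *
np.set_printoptions(precision=4,suppress=True)
t=np.radians(-12.5);ex=np.array([np.cos(t),np.sin(t)]);ey=np.array([-np.sin(t),np.cos(t)])
c=load("w6");P=pts(c)
for col in (225,255,285):
  for r in list(range(214,268,4))+[300,304,308,312,316,318]:
    p=P[r,col];print(col,r,p[2].round(4),(p[:2]@ex).round(4),(p[:2]@ey).round(4))
# bits of jaw visible both sides
for (r,cc) in [(232,190),(236,190),(240,188),(226,310),(230,312),(222,305)]:
    p=P[r,cc];print("j",r,cc,p[2].round(4),(p[:2]@ex).round(4),(p[:2]@ey).round(4))
```

```text
225 214 0.1075 0.5142 0.035
225 218 0.1076 0.5142 0.0325
225 222 0.1157 0.5148 0.0331
225 226 0.1242 0.5155 0.034
225 230 0.1312 0.5161 0.0346
225 234 0.1387 0.5167 0.0355
225 238 0.1449 0.5172 0.0361
225 242 0.1511 0.5177 0.0368
225 246 0.1562 0.5181 0.0371
225 250 0.1609 0.5185 0.0374
225 254 0.165 0.5189 0.0375
225 258 0.1673 0.519 0.0368
225 262 0.1692 0.5191 0.0359
225 266 0.1702 0.5192 0.0346
225 300 0.1699 0.5187 0.0178
225 304 0.1691 0.5186 0.0153
225 308 0.169 0.5185 0.0131
225 312 0.1696 0.5186 0.0115
225 316 0.1697 0.5185 0.0094
225 318 0.1689 0.5184 0.0078
255 214 0.1076 0.5324 0.035
255 218 0.1084 0.5324 0.0327
255 222 0.1162 0.5323 0.0332
255 226 0.1247 0.5322 0.0342
255 230 0.1316 0.5322 0.0347
255 234 0.1374 0.5321 0.0349
255 238 0.1443 0.5321 0.0357
255 242 0.1497 0.532 0.0361
255 246 0.1562 0.532 0.0371
255 250 0.1612 0.5319 0.0375
255 254 0.1645 0.5319 0.0372
255 258 0.1684 0.5319 0.0373
255 262 0.1696 0.5319 0.0361
255 266 0.1696 0.5319 0.0342
255 300 0.1703 0.5319 0.018
255 304 0.1698 0.5319 0.0156
255 308 0.1691 0.5319 0.0131
255 312 0.1693 0.5319 0.0112
255 316 0.1699 0.5319 0.0095
255 318 0.17 0.5319 0.0086
285 214 0.1061 0.5507 0.0344
285 218 nan nan nan
285 222 0.1162 0.5497 0.0332
285 226 0.1233 0.5491 0.0336
285 230 0.1315 0.5482 0.0346
285 234 0.1393 0.5475 0.0356
285 238 0.1451 0.5469 0.036
285 242 0.1519 0.5462 0.037
285 246 0.1564 0.5458 0.0371
285 250 0.1612 0.5453 0.0374
285 254 0.1654 0.5449 0.0376
285 258 0.1685 0.5446 0.0373
285 262 0.1703 0.5445 0.0364
285 266 0.1695 0.5446 0.0341
285 300 0.1707 0.5449 0.0182
285 304 0.1698 0.5451 0.0156
285 308 0.169 0.5452 0.0129
285 312 0.1698 0.5452 0.0115
285 316 0.1693 0.5453 0.009
285 318 0.1696 0.5453 0.0082
j 232 190 0.0849 0.4879 0.0137
j 236 190 0.0916 0.4891 0.0137
j 240 188 0.0968 0.4887 0.0131
j 226 310 0.076 0.572 0.0142
j 230 312 0.0833 0.5721 0.0143
j 222 305 0.0719 0.569 0.0157
```

Run:
```python
from h import *
np.set_printoptions(precision=4,suppress=True)
t=np.radians(-12.5);ex=np.array([np.cos(t),np.sin(t)]);ey=np.array([-np.sin(t),np.cos(t)])
c=load("w6");P=pts(c)
for col in (178,184,190,194,308,312,316):
  for r in range(222,262,3):
    p=P[r,col];print(col,r,p[2].round(4),(p[:2]@ex).round(4),(p[:2]@ey).round(4))
```

```text
178 222 0.0208 0.4646 -0.004
178 225 0.0198 0.4642 -0.0073
178 228 0.0205 0.4642 -0.0099
178 231 0.0199 0.4639 -0.013
178 234 0.0203 0.4638 -0.0158
178 237 0.0202 0.4635 -0.0188
178 240 0.0206 0.4635 -0.0215
178 243 0.0205 0.4632 -0.0245
178 246 0.0198 0.4629 -0.0279
178 249 0.1061 0.484 0.0112
178 252 0.1063 0.484 0.0093
178 255 0.1085 0.4844 0.0083
178 258 0.1103 0.4847 0.0072
178 261 0.1119 0.4849 0.006
184 222 0.0333 0.4727 0.0008
184 225 0.0312 0.4721 -0.0027
184 228 0.0325 0.4722 -0.005
184 231 0.0324 0.472 -0.0078
184 234 0.0886 0.4845 0.0138
184 237 0.0924 0.4852 0.0133
184 240 0.0967 0.486 0.0131
184 243 0.1007 0.4868 0.0128
184 246 0.1034 0.4873 0.012
184 249 0.1069 0.488 0.0116
184 252 0.1086 0.4882 0.0104
184 255 0.1659 0.5012 0.0376
184 258 0.1679 0.5016 0.0372
184 261 0.1706 0.5022 0.0372
190 222 0.0721 0.4857 0.016
190 225 0.0756 0.4863 0.0151
190 228 0.0795 0.4869 0.0144
190 231 0.0846 0.4878 0.0143
190 234 0.0878 0.4884 0.0135
190 237 0.0927 0.4893 0.0134
190 240 0.0972 0.4901 0.0133
190 243 0.1011 0.4908 0.013
190 246 0.1032 0.4911 0.0119
190 249 0.1595 0.5026 0.037
[... 1027 characters left out ...]
.0141
312 234 0.1435 0.5605 0.0374
312 237 0.1459 0.5601 0.0369
312 240 0.1509 0.5592 0.0376
312 243 0.1536 0.5587 0.0373
312 246 0.1571 0.5581 0.0374
312 249 0.1594 0.5577 0.037
312 252 0.1602 0.5576 0.0359
312 255 0.1639 0.557 0.0363
312 258 0.1656 0.5567 0.0358
312 261 0.1673 0.5564 0.0352
316 222 0.0322 0.5852 0.0001
316 225 0.0325 0.5853 -0.0026
316 228 0.0319 0.5856 -0.0056
316 231 0.032 0.5857 -0.0083
316 234 0.0306 0.5861 -0.0117
316 237 0.0928 0.5732 0.0132
316 240 0.0965 0.5726 0.0127
316 243 0.1534 0.5607 0.0372
316 246 0.1575 0.5599 0.0376
316 249 0.1599 0.5594 0.0373
316 252 0.1624 0.559 0.037
316 255 0.1654 0.5584 0.0371
316 258 0.1685 0.5578 0.0373
316 261 0.1711 0.5574 0.0372
```

Head top is at 169.7 mm, so the point is about 65 mm down, against the ~73 mm expected when tight. The jaw has moved about 5.5 mm. The wedge stands 3 mm off along the gap, so I'll ease it up, re-centre it, and press again.

carry_out --grip '[-1,-1,-1,-1,-1]' --slide '[[0,0,-4],[0,0,-5],[0,-1.5,-5],[0,-3,0],[0,0,0]]' --twist '[[0,0,0],[0,0,0],[0.01,0,0],[0,0,0],[0,0,0]]'

```text
time_s: 11.65
position: [0.5194, -0.0903, 0.1445]
tcp_rot: [[0.215, 0.976, -0.005], [0.977, -0.215, -0.001], [-0.002, -0.004, -1.0]]
force: [0.3, -0.4, -1.9]
opening: 0.455
```

Run:
```python
from st import *
to([.5225,-.0905,.135],-12.5)
```

```text
t 11.65 p [ 0.5194 -0.0903  0.1445] j [-21.9  29.2 100.3  -0.2  50.7  -9.4] F [ 0.3272 -0.3897 -1.8954] M [ 0.0054 -0.115   0.0189] open 0.455
yawY -12.443600899088542 z [-0.0046 -0.0009 -1.    ]
slide [0.5 3.2 9.5]
twist [-0.0043  0.0019  0.001 ]
```

carry_out --grip '[-1,-1,-1]' --slide '[[0,1,4],[-0.3,0,4],[-0.3,0,4]]' --twist '[[-0.004,0.002,0],[0,0,0],[0,0,0]]'

```text
time_s: 11.95
position: [0.5211, -0.0904, 0.1335]
tcp_rot: [[0.217, 0.976, 0.002], [0.976, -0.217, 0.002], [0.002, 0.001, -1.0]]
force: [-5.4, 3.7, 33.5]
opening: 0.461
```

Run:
```python
from st import *
to([.5219,-.0905,.135],-12.5)
```

```text
t 11.95 p [ 0.5211 -0.0904  0.1335] j [-22.   30.2 100.8   0.2  48.9  -9.6] F [-5.4166  3.7375 33.5468] M [ 0.7619  1.1003 -0.11  ] open 0.461
yawY -12.519880247458147 z [ 0.0019  0.0019 -1.    ]
slide [ 0.   0.8 -1.5]
twist [ 0.0015 -0.0022 -0.0003]
```

carry_out --grip '[-1,-1,-1,-1]' --slide '[[0,0,3],[0,0,3],[0,0,3],[0,0,3]]' --twist '[[0,0,0],[0,0,0],[0,0,0],[0,0,0]]'

```text
time_s: 12.35
position: [0.5211, -0.0903, 0.1334]
tcp_rot: [[0.216, 0.976, 0.003], [0.976, -0.216, 0.0], [0.001, 0.003, -1.0]]
force: [-5.8, 2.4, 23.7]
opening: 0.457
```

Run:
```python
from st import *
to([.5219,-.0905,.135],-12.5)
from h import *
c=wrist("w7");P=pts(c)
t=np.radians(-12.5);ex=np.array([np.cos(t),np.sin(t)]);ey=np.array([-np.sin(t),np.cos(t)])
for r in (258,262,266,300,304,308,312,316,318): p=P[r,255];print(r,p[2],p[:2]@ex,p[:2]@ey)
```

```text
t 12.35 p [ 0.5211 -0.0903  0.1334] j [-22.   30.2 100.9   0.1  48.7  -9.6] F [-5.8239  2.3798 23.7469] M [ 0.4624  1.1471 -0.1239] open 0.457
yawY -12.466107062442468 z [ 0.0035  0.0001 -1.    ]
slide [-0.   0.9 -1.6]
twist [ 0.0034 -0.0008  0.0006]
258 0.1688297145475863 0.5272365803909037 0.03688637900369817
262 0.1702701529888372 0.5272354716867143 0.03576140429642367
266 0.17040827179479967 0.5272370479725527 0.0339495677779511
300 0.17129618951009518 0.5272514985111423 0.017929923651198054
304 0.170025704263828 0.5272563215944629 0.015028135945873445
308 0.17032634146527223 0.5272576718260243 0.013191619790828628
312 0.1709195717902332 0.5272583663380134 0.011562568813243709
316 0.17168581132517352 0.5272586633918535 0.01006604847951434
318 0.1703896581392932 0.5272626494880569 0.008051932538055976
```

Run:
```python
from h import *
np.set_printoptions(precision=4,suppress=True)
t=np.radians(-12.5);ex=np.array([np.cos(t),np.sin(t)]);ey=np.array([-np.sin(t),np.cos(t)])
c=load("w1");P=pts(c)
for col in (213,215,305,306,308):
  for r in range(198,226,2):
    p=P[r,col];print(col,r,p[2].round(4),(p[:2]@ex).round(4),(p[:2]@ey).round(4),c["color"][r,col])
from rig import bot
c=bot.capture("side");im=c["color"][:,:,::-1];np.savez("pics/side7.npz",**c)
cv2.imwrite("pics/s7c.png",cv2.resize(im[50:180,220:350],None,fx=5.5,fy=4.5,interpolation=cv2.INTER_CUBIC))
c=bot.capture("top");im=c["color"][:,:,::-1];np.savez("pics/top7.npz",**c)
cv2.imwrite("pics/t7c.png",cv2.resize(im[100:270,310:490],None,fx=4,fy=3.5,interpolation=cv2.INTER_CUBIC))
```

```text
213 198 0.0207 0.4641 -0.023 [57 35 21]
213 200 0.0195 0.4638 -0.0263 [58 36 22]
213 202 0.0203 0.4638 -0.0289 [59 36 22]
213 204 0.0202 0.4637 -0.0319 [58 36 21]
213 206 0.0202 0.4636 -0.0348 [58 35 21]
213 208 0.0189 0.4633 -0.0382 [57 35 22]
213 210 0.0199 0.4633 -0.0409 [57 38 24]
213 212 0.0699 0.4705 -0.0262 [54 41 27]
213 214 0.0754 0.4712 -0.0268 [107  88  58]
213 216 0.0747 0.471 -0.0297 [198 171 115]
213 218 0.076 0.4711 -0.0319 [201 178 119]
213 220 0.0752 0.4709 -0.0348 [200 179 118]
213 222 0.0751 0.4708 -0.0375 [201 178 117]
213 224 0.0756 0.4708 -0.0399 [200 177 118]
215 198 0.0327 0.4685 -0.0193 [54 32 20]
215 200 0.0307 0.4681 -0.0228 [54 33 21]
215 202 0.0324 0.4683 -0.0251 [55 33 21]
215 204 0.0328 0.4682 -0.0278 [55 37 23]
215 206 0.0448 0.4698 -0.0267 [52 37 25]
215 208 0.0535 0.4709 -0.0265 [51 40 26]
215 210 0.062 0.472 -0.0263 [54 43 28]
215 212 0.0698 0.473 -0.0262 [54 43 28]
215 214 0.0738 0.4735 -0.0274 [90 71 47]
215 216 0.075 0.4735 -0.0296 [138 110  73]
215 218 0.0739 0.4733 -0.0326 [141 112  74]
215 220 0.0752 0.4734 -0.0348 [141 112  74]
215 222 0.0756
[... 1155 characters left out ...]
 -0.0347 [218 188 125]
306 222 0.0752 0.5859 -0.0372 [218 188 125]
306 224 0.0757 0.5859 -0.0397 [218 183 121]
308 198 0.0192 0.5958 -0.0233 [83 52 32]
308 200 0.0209 0.5957 -0.0257 [85 52 33]
308 202 0.02 0.5959 -0.0289 [84 51 33]
308 204 0.0197 0.5961 -0.0319 [84 52 33]
308 206 0.0191 0.5963 -0.0351 [84 52 33]
308 208 0.0196 0.5964 -0.0378 [85 52 33]
308 210 0.0201 0.5964 -0.0406 [84 52 32]
308 212 0.0197 0.5966 -0.0437 [87 54 34]
308 214 0.0195 0.5968 -0.0468 [109  78  50]
308 216 0.0749 0.5881 -0.0295 [155 121  79]
308 218 0.0721 0.5886 -0.0331 [139 108  71]
308 220 0.0728 0.5886 -0.0355 [124  94  61]
308 222 0.0199 0.5972 -0.0586 [118  88  57]
308 224 0.0202 0.5973 -0.0615 [102  73  47]
```

View pics/s7c.png

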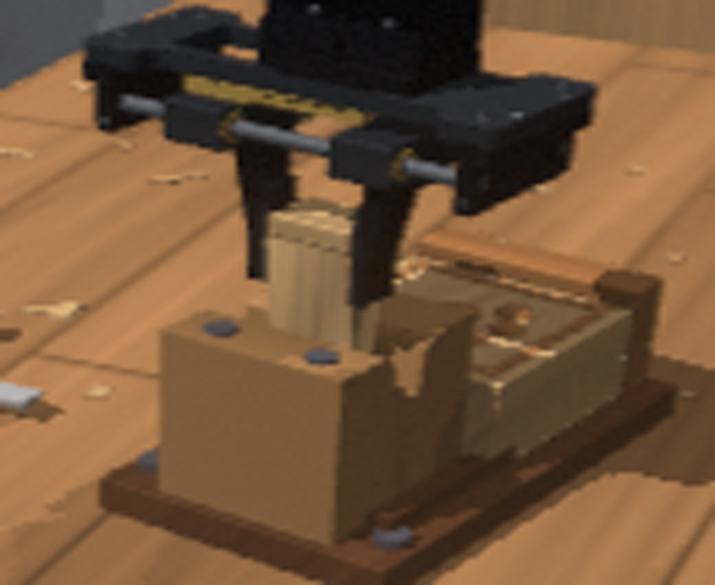

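View pics/t7c.png

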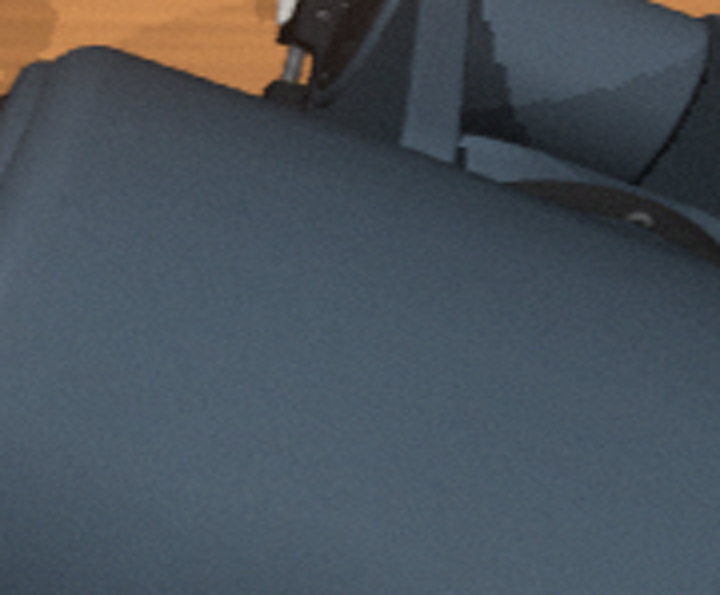

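The side view shows the wedge upright in the gap. It held steady at about 24 N with no movement, so I'll let go, back off and measure with a clear view before pressing from above.

carry_out --grip '[-1,0,0,0,0.4,0.4,0.4,0.4]' --slide '[[0,0,-1],[0,0,0],[0,0,0],[0,0,0],[0,0,0],[0,0,0],[0,0,0],[0,0,0]]' --twist '[[0,0,0],[0,0,0],[0,0,0],[0,0,0],[0,0,0],[0,0,0],[0,0,0],[0,0,0]]'

```text
time_s: 13.3
position: [0.5209, -0.0909, 0.1325]
tcp_rot: [[0.215, 0.977, 0.002], [0.977, -0.215, -0.001], [-0.0, 0.002, -1.0]]
force: [0.2, -0.1, 0.7]
opening: 0.688
```

carry_out --grip '[0.4,0.4,0.4,0.4,0.4,0.4,0.4]' --slide '[[0,0,-10],[0,0,-25],[0,0,-30],[-10,0,-30],[-20,0,-30],[-20,0,0],[0,0,0]]' --twist '[[0,0,0],[0,0,0],[0,0,0],[0,0,0],[0,0,0],[0,0,0],[0,0,0]]'

```text
time_s: 14.0
position: [0.5096, -0.1405, 0.2665]
tcp_rot: [[0.213, 0.977, 0.004], [0.977, -0.213, -0.002], [-0.002, 0.004, -1.0]]
force: [-0.3, 0.5, -0.2]
opening: 0.7
```

Run:
```python
from st import *
from h import *
c=wrist("w8")
```

```text
t 14.0 p [ 0.5096 -0.1405  0.2665] j [-27.5  19.7  92.9  -0.   67.1 -15.2] F [-0.2813  0.4515 -0.2448] M [-0.03   -0.0577  0.0167] open 0.7
yawY -12.300549161675782 z [ 0.0035 -0.0024 -1.    ]
```

View pics/w8.png

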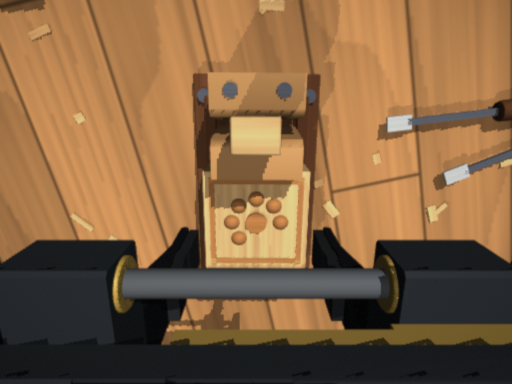

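```bash
cat > chk.py <<'E'
from h import *
import sys
np.set_printoptions(precision=4,suppress=True)
t=np.radians(-12.5);ex=np.array([np.cos(t),np.sin(t)]);ey=np.array([-np.sin(t),np.cos(t)])
c=load(sys.argv[1]);P=pts(c);Q=P.reshape(-1,3);x=Q[:,:2]@ex;y=Q[:,:2]@ey
def band(nm,zlo,zhi,ylo,yhi,xlo=.475,xhi=.58):
    k=(Q[:,2]>zlo)&(Q[:,2]<zhi)&(y>ylo)&(y<yhi)&(x>xlo)&(x<xhi)
    if k.sum()<20: print(nm,k.sum());return
    L=np.column_stack([x[k],y[k]]).astype(np.float32)*1000
    print(nm,k.sum(),"z",np.median(Q[k,2]).round(4),"rect",np.round(cv2.minAreaRect(L)[0],1),np.round(cv2.minAreaRect(L)[1],1),round(cv2.minAreaRect(L)[2],2),"y1,99",np.percentile(y[k],[1,99]).round(4))
    A=np.column_stack([x[k]-x[k].mean(),y[k]-y[k].mean(),np.ones(k.sum())]);print("   slopes deg",np.degrees(np.linalg.lstsq(A,Q[k,2],rcond=None)[0][:2]).round(2))
band("head",.155,.178,-.01,.06)
band("cheek",.1105,.1145,.027,.08)
band("jaw",.1105,.1145,-.04,.02)
band("blank",.071,.080,-.06,-.0)
for yy in np.arange(.012,-.04,-.0015):
    k=(abs(y-yy)<.00075)&(Q[:,2]>.02)&(((x>.488)&(x<.504))|((x>.552)&(x<.568)))
    if k.sum()>3:print(round(yy,4),k.sum(),np.median(Q[k,2]).round(4),end="; ")
E
python3 chk.py w8;echo; python3 chk.py w1 | head -5
```

```text
head 1994 z 0.1709 rect [527.3  22.3] [29.8 40. ] 89.77 y1,99 [0.0077 0.0371]
   slopes deg [ 0.27 -1.04]
cheek 3358 z 0.1132 rect [528.9  55. ] [90.3 35.3] 0.21 y1,99 [0.0384 0.0725]
   slopes deg [-0.02  0.83]
jaw 2596 z 0.1131 rect [528.8  -9.9] [90.1 34.6] 0.11 y1,99 [-0.0267  0.0064]
   slopes deg [-0.07 -0.57]
blank 1973 z 0.0756 rect [527.3 -46.9] [ 32.6 106.2] 85.57 y1,99 [-0.0597 -0.0331]
   slopes deg [-0.05  1.02]
0.012 1554 0.3528; 0.0105 756 0.3551; 0.009 652 0.3559; 0.0075 1304 0.3522; 0.006 1175 0.3539; 0.0045 934 0.3547; 0.003 783 0.355; 0.0015 1085 0.3606; 0.0 5831 0.3744; -0.0015 2049 0.3649; -0.003 346 0.3581; -0.0045 290 0.3555; -0.006 344 0.3526; -0.0075 351 0.3504; -0.009 261 0.3471; -0.0105 238 0.3458; -0.012 302 0.341; -0.0135 563 0.3054; -0.015 1128 0.2957; -0.0165 831 0.2935; -0.018 320 0.3282; -0.0195 298 0.3253; -0.021 314 0.3228; -0.0225 276 0.3221; -0.024 276 0.318; -0.0255 314 0.3163; -0.027 288 0.3163; -0.0285 245 0.3163; -0.03 220 0.3161; -0.0315 228 0.3162; -0.033 215 0.316; -0.0345 158 0.3157; -0.036 69 0.317; -0.0375 39 0.0765; -0.039 44 0.0763; 
head 0
cheek 2418 z 0.1131 rect [528.8  55.3] [34.4 89.8] 89.94 y1,99 [0.0392 0.0724]
   slopes deg [-0.1   0.96]
jaw 2355 z 0.113 rect [528.7  -3.4] [90.  35.1] 0.04 y1,99 [-0.0205  0.0127]
   slopes deg [-0.03 -1.04]
```

The clear view says the jaw moved 6.2–6.5 mm. Its back edge is now at local y −26.7 mm, right at the blank's front (−26.6). The wedge is centred (527.3, 22.3) and upright. Its head is at 171 mm rather than the expected ~162 mm, so I'll press on the top with shut fingers.

carry_out --grip '[-1,-1,-1,-1,-1,-1,-1,-1,-1,-1,-1]' --slide '[[25,0,0],[24,0,0],[0,0,0],[0,0,0],[0,0,0],[0,0,0],[0,0,0],[0,0,0],[0,0,0],[0,0,0],[0,0,0]]' --twist '[[0,0,0],[0,0,0],[0,0,0],[0,0,0],[0,0,0],[0,0,0],[0,0,0],[0,0,0],[0,0,0],[0,0,0],[0,0,0]]'

```text
time_s: 15.15
position: [0.519, -0.0897, 0.2656]
tcp_rot: [[0.216, 0.976, 0.0], [0.976, -0.216, 0.001], [0.001, 0.0, -1.0]]
force: [0.1, 0.0, -0.6]
opening: 0.005
```

Run:
```python
from st import *
to([.5196,-.0923,.18],-12.5)
```

```text
t 15.15 p [ 0.519  -0.0897  0.2656] j [-22.   19.7  93.1   0.1  67.2  -9.6] F [ 0.0896  0.021  -0.5691] M [-0.0201 -0.0939  0.0016] open 0.005
yawY -12.457943499514636 z [ 0.0004  0.0009 -1.    ]
slide [-2.5  1.2 85.6]
twist [ 0.0002 -0.0009  0.0007]
```

carry_out --grip '[-1,-1,-1,-1,-1,-1]' --slide '[[-3,0,20],[-1,-1,25],[-1,-0.5,20],[0,0,10],[0,0,4],[0,0,0]]' --twist '[[0,0,0],[0,0,0],[0,0,0],[0,0,0],[0,0,0],[0,0,0]]'

```text
time_s: 15.75
position: [0.5187, -0.0954, 0.1859]
tcp_rot: [[0.216, 0.976, 0.006], [0.976, -0.216, -0.001], [0.0, 0.006, -1.0]]
force: [0.4, -0.4, 0.3]
opening: 0.008
```

Run:
```python
from st import *
to([.5196,-.0923,.171],-12.5)
```

```text
t 15.75 p [ 0.5187 -0.0954  0.1859] j [-22.6  25.5  98.5   0.1  55.7 -10.2] F [ 0.4299 -0.3522  0.2524] M [-0.0245 -0.0471 -0.0379] open 0.008
yawY -12.470767524947526 z [ 0.0059 -0.0013 -1.    ]
slide [ 3.2  0.1 14.9]
twist [ 0.006  -0.      0.0005]
```

carry_out --grip '[-1,-1,-1,-1,-1]' --slide '[[3,0,4],[0,0,5],[0,0,5],[0,0,3],[0,0,3]]' --twist '[[0.006,0,0],[0,0,0],[0,0,0],[0,0,0],[0,0,0]]'

```text
time_s: 16.25
position: [0.5235, -0.0933, 0.1706]
tcp_rot: [[0.215, 0.976, 0.01], [0.977, -0.215, -0.004], [-0.001, 0.01, -1.0]]
force: [-4.2, 1.2, 26.0]
opening: 0.007
```

Run:
```python
from st import *
to([.5196,-.0923,.171],-12.5)
```

```text
t 16.25 p [ 0.5235 -0.0933  0.1706] j [-22.2  27.   99.    0.   53.5  -9.7] F [-4.1886  1.2144 25.9959] M [0.3287 0.6437 0.0281] open 0.007
yawY -12.441265949464833 z [ 0.0097 -0.0036 -0.9999]
slide [ 0.1 -4.  -0.5]
twist [0.0103 0.0014 0.001 ]
```

carry_out --grip '[-1,-1,-1,-1]' --slide '[[0,-1,3],[0,0,4],[0,0,4],[0,0,4]]' --twist '[[0,0,0],[0,0,0],[0,0,0],[0,0,0]]'

```text
time_s: 16.65
position: [0.5271, -0.0943, 0.1698]
tcp_rot: [[0.214, 0.976, 0.024], [0.977, -0.214, -0.009], [-0.004, 0.025, -1.0]]
force: [-5.5, 2.2, 24.2]
opening: 0.009
```

Run:
```python
from st import *
to([.5196,-.0923,.171],-12.5)
```

```text
t 16.65 p [ 0.5271 -0.0943  0.1698] j [-22.1  27.   99.1   0.   52.4  -9.7] F [-5.504   2.1545 24.2284] M [0.3951 0.988  0.0371] open 0.009
yawY -12.375854644622729 z [ 0.0238 -0.0093 -0.9997]
slide [ 0.3 -7.8 -1.4]
twist [0.0253 0.004  0.0021]
```

carry_out --grip '[-1,-1,-1,-1,-1,-1,-1]' --slide '[[0,0,-8],[0,-7,-25],[0,0,-25],[-15,0,-20],[-20,0,0],[-12,0,0],[0,0,0]]' --twist '[[0,0,0],[0.025,0.004,0],[0,0,0],[0,0,0],[0,0,0],[0,0,0],[0,0,0]]'

```text
time_s: 17.35
position: [0.5097, -0.1394, 0.2533]
tcp_rot: [[0.213, 0.977, 0.004], [0.977, -0.213, -0.002], [-0.001, 0.004, -1.0]]
force: [-0.2, 0.1, -0.4]
opening: 0.005
```

```bash
cat >> chk.py <<'E'
print()
def plane(nm,sel):
    q=np.column_stack([x,y,Q[:,2]])[sel]; m=q.mean(0)
    for _ in range(3):
        u,s,v=np.linalg.svd(q-q.mean(0),full_matrices=False); r=(q-q.mean(0))@v[2]; q=q[abs(r)<.002]
    n=v[2]*np.sign(v[2][2] if abs(v[2][2])>.5 else v[2][1]); print(nm,len(q),"n",n,"tilt deg x,y",np.degrees(np.arcsin(n[:2])).round(2),"c",q.mean(0))
plane("headtop",(Q[:,2]>.158)&(Q[:,2]<.176)&(abs(x-.5275)<.016)&(abs(y-.0223)<.0125))
plane("cheektop",(abs(Q[:,2]-.113)<.003)&(abs(x-.5287)<.04)&(abs(y-.0465)<.004))
plane("jawtop",(abs(Q[:,2]-.113)<.003)&(abs(x-.5287)<.04)&(abs(y+.012)<.008))
plane("+yface",(Q[:,2]>.118)&(Q[:,2]<.155)&(abs(x-.5287)<.016)&(abs(y-.034)<.008))
E
python3 - <<'E'
from st import *
from h import *
wrist("w9")
E
python3 chk.py w9
```

```text
t 17.35 p [ 0.5097 -0.1394  0.2533] j [-27.4  20.5  94.    0.   65.3 -15.2] F [-0.2417  0.1279 -0.3931] M [-0.0077 -0.0982 -0.0496] open 0.005
yawY -12.283649837716395 z [ 0.0042 -0.0019 -1.    ]
head 2156 z 0.1695 rect [532.2  22.1] [39.6 30.1] 0.18 y1,99 [0.0079 0.037 ]
   slopes deg [-3.29 -2.24]
cheek 3621 z 0.1131 rect [528.9  54.8] [35.7 90.1] 89.53 y1,99 [0.0384 0.0723]
   slopes deg [-0.06  0.91]
jaw 2778 z 0.1131 rect [528.7  -9.5] [90.2 34.3] 0.1 y1,99 [-0.0263  0.0066]
   slopes deg [-0.04 -0.79]
blank 2061 z 0.0755 rect [527.3 -44.1] [ 33. 105.] 89.13 y1,99 [-0.0597 -0.0336]
   slopes deg [-0.06  0.59]
0.012 701 0.3466; 0.0105 469 0.3471; 0.009 591 0.3468; 0.0075 744 0.3466; 0.006 619 0.3466; 0.0045 608 0.3467; 0.003 613 0.3469; 0.0015 4922 0.3613; 0.0 3085 0.3574; -0.0015 1002 0.3504; -0.003 92 0.1141; -0.0045 61 0.1135; -0.006 45 0.113; -0.0075 68 0.1131; -0.009 48 0.1133; -0.0105 55 0.1132; -0.012 52 0.1132; -0.0135 51 0.113; -0.015 61 0.1133; -0.0165 44 0.1131; -0.018 61 0.1132; -0.0195 44 0.1133; -0.021 61 0.1132; -0.0225 46 0.1134; -0.024 55 0.1131; -0.0255 48 0.113
[... 418 characters left out ...]
l]; m=q.mean(0)
  ret = um.true_divide(
chk.py:23: RuntimeWarning: Mean of empty slice.
  u,s,v=np.linalg.svd(q-q.mean(0),full_matrices=False); r=(q-q.mean(0))@v[2]; q=q[abs(r)<.002]
Traceback (most recent call last):
  File "chk.py", line 28, in <module>
    plane("+yface",(Q[:,2]>.118)&(Q[:,2]<.155)&(abs(x-.5287)<.016)&(abs(y-.034)<.008))
    ~~~~~^^^^^^^^^^^^^^^^^^^^^^^^^^^^^^^^^^^^^^^^^^^^^^^^^^^^^^^^^^^^^^^^^^^^^^^^^^^^^
  File "chk.py", line 23, in plane
    u,s,v=np.linalg.svd(q-q.mean(0),full_matrices=False); r=(q-q.mean(0))@v[2]; q=q[abs(r)<.002]
                                                                          ~^^^
IndexError: index 2 is out of bounds for axis 0 with size 0
```

View pics/w9.png

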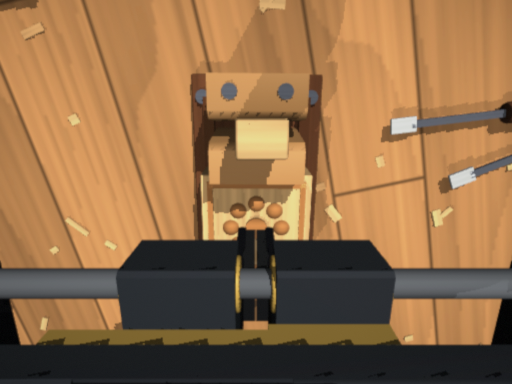

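The check failed. The jaw stands at the blank, but the wedge's head is still at 170 mm and my last press tipped it 3° along the gap, so it isn't seated. I'll regrip it, lift it clear, look into the gap and set it again.

carry_out --grip '[1,1,1,1,1,1,1,1,1]' --slide '[[25,0,0],[23,3,0],[0,0,0],[0,0,0],[0,0,0],[0,0,0],[0,0,0],[0,0,0],[0,0,0]]' --twist '[[0,0,0],[0,0,0],[0,0,0],[0,0,0],[0,0,0],[0,0,0],[0,0,0],[0,0,0],[0,0,0]]'

```text
time_s: 18.3
position: [0.5207, -0.0905, 0.2494]
tcp_rot: [[0.215, 0.977, -0.004], [0.977, -0.215, 0.003], [0.002, -0.004, -1.0]]
force: [0.1, -0.4, 0.6]
opening: 0.74
```

Run:
```python
from st import *
to([.5227,-.0931,.14],-12.5)
```

```text
t 18.3 p [ 0.5207 -0.0905  0.2494] j [-22.   21.   93.9   0.1  65.4  -9.6] F [ 0.1385 -0.4141  0.5627] M [-0.018  -0.129  -0.0133] open 0.74
yawY -12.426734909258002 z [-0.0039  0.0027 -1.    ]
slide [ -2.3   3.  109.4]
twist [-0.0044 -0.0018  0.0013]
```

carry_out --grip '[1,1,1,1,1]' --slide '[[-2.5,2,10],[-0.5,0,25],[-0.5,0,25],[-0.5,0,20],[0,0,0]]' --twist '[[-0.004,-0.002,0],[0,0,0],[0,0,0],[0,0,0],[0,0,0]]'

```text
time_s: 18.8
position: [0.523, -0.0969, 0.1661]
tcp_rot: [[0.216, 0.976, 0.004], [0.976, -0.216, -0.002], [-0.002, 0.004, -1.0]]
force: [-0.5, -0.5, -0.2]
opening: 0.998
```

Run:
```python
from st import *
to([.5227,-.0931,.133],-12.5)
```

```text
t 18.8 p [ 0.523  -0.0969  0.1661] j [-22.5  27.5  98.9  -0.1  53.3 -10. ] F [-0.5112 -0.5005 -0.2357] M [ 0.0173 -0.0686 -0.0053] open 0.998
yawY -12.49343078629205 z [ 0.0037 -0.0024 -1.    ]
slide [ 3.7 -1.2 33.1]
twist [0.0042 0.0016 0.0001]
```

carry_out --grip '[1,1,1,1,-1,-1,-1,-1,-1,-1,-1,-1]' --slide '[[3.5,-2,6],[0,-0.5,12],[0,0,14],[0,0,3],[0,0,0],[0,0,0],[0,0,0],[0,0,0],[0,0,0],[0,0,0],[0,0,0],[0,0,0]]' --twist '[[0.004,0.002,0],[0,0,0],[0,0,0],[0,0,0],[0,0,0],[0,0,0],[0,0,0],[0,0,0],[0,0,0],[0,0,0],[0,0,0],[0,0,0]]'

```text
time_s: 20.0
position: [0.5236, -0.0936, 0.1329]
tcp_rot: [[0.216, 0.976, 0.007], [0.976, -0.216, -0.003], [-0.001, 0.007, -1.0]]
force: [1.7, 0.1, -0.7]
opening: 0.466
```

Run:
```python
from st import *
to([.5227,-.0931,.133],-12.5)
from h import *
wrist("w10")
```

```text
t 20.0 p [ 0.5236 -0.0936  0.1329] j [-22.2  30.4 100.6   0.   48.6  -9.7] F [ 1.7324  0.1447 -0.6534] M [-0.0427 -0.0569 -0.0351] open 0.466
yawY -12.462919437612062 z [ 0.0066 -0.0026 -1.    ]
slide [ 0.3 -1.  -0.1]
twist [0.007  0.0011 0.0006]
```

View pics/w10.png

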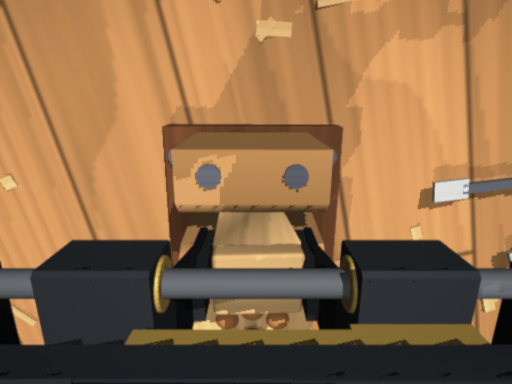

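carry_out --grip '[-1,-1,-1,-1,-1,-1,-1,-1,-1]' --slide '[[0,0,-5],[0,0,-10],[0,0,-20],[0,0,-25],[0,0,-30],[0,0,-30],[-25,0,0],[-25,0,0],[0,0,0]]' --twist '[[0.007,0,0],[0,0,0],[0,0,0],[0,0,0],[0,0,0],[0,0,0],[0,0,0],[0,0,0],[0,0,0]]'

```text
time_s: 20.95
position: [0.515, -0.1436, 0.2654]
tcp_rot: [[0.213, 0.977, 0.007], [0.977, -0.213, -0.005], [-0.003, 0.008, -1.0]]
force: [-0.2, 0.5, -0.0]
opening: 0.455
```

```bash
python3 - <<'E'
from st import *
from h import *
wrist("w11")
from rig import bot
c=bot.capture("side");cv2.imwrite("pics/s11.png",c["color"][:,:,::-1])
E
python3 chk.py w11 2>/dev/null
```

```text
t 20.95 p [ 0.515  -0.1436  0.2654] j [-27.5  20.1  92.4  -0.1  67.  -15.2] F [-0.1614  0.5387 -0.014 ] M [ 0.0214 -0.0805 -0.0729] open 0.455
yawY -12.291517621024948 z [ 0.0074 -0.0049 -1.    ]
head 0
cheek 3417 z 0.1132 rect [528.8  54.9] [35.5 90.3] 89.6 y1,99 [0.0388 0.0722]
   slopes deg [-0.01  0.96]
jaw 3126 z 0.1131 rect [528.8  -9.3] [90.  35.4] 0.06 y1,99 [-0.0266  0.0072]
   slopes deg [-0.05 -0.95]
blank 1793 z 0.0755 rect [527.5 -43.4] [ 33.4 105. ] 89.84 y1,99 [-0.0592 -0.0317]
   slopes deg [-0.09  1.76]
0.012 97 0.1055; 0.0105 3720 0.3516; 0.009 1039 0.3587; 0.0075 849 0.3588; 0.006 944 0.3587; 0.0045 890 0.3588; 0.003 837 0.3588; 0.0015 788 0.3589; 0.0 902 0.3592; -0.0015 5912 0.373; -0.003 2745 0.3643; -0.0045 687 0.3591; -0.006 353 0.3587; -0.0075 338 0.3587; -0.009 313 0.3584; -0.0105 123 0.3428; -0.012 107 0.1144; -0.0135 130 0.2969; -0.015 231 0.3003; -0.0165 732 0.2974; -0.018 456 0.2909; -0.0195 110 0.3007; -0.021 111 0.1144; -0.0225 88 0.3208; -0.024 99 0.1142; -0.0255 82 0.3157; -0.027 95 0.3153; -0.0285 76 0.3155; -0.03 73 0.3152; -0.0315 70 0.315; -0.033 68 0.315; -0.0345 70 0.3149; -0.036 94 0.314; -0.0375 60 0.0764; -0.039 36 0.0763;
```

View pics/w11.png

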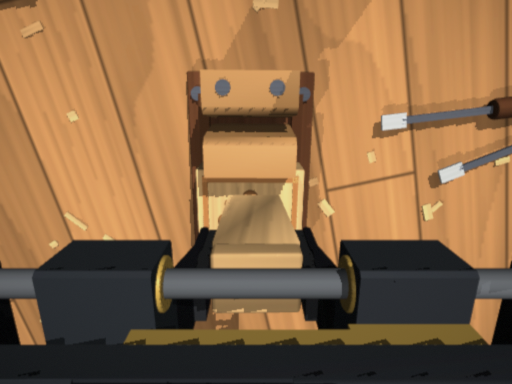

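View pics/s11.png

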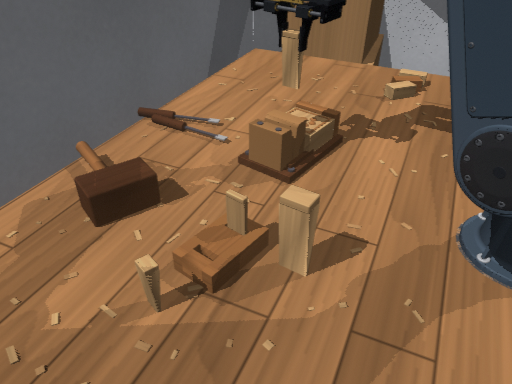

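Run:
```python
from h import *
t=np.radians(-12.5);ex=np.array([np.cos(t),np.sin(t)]);ey=np.array([-np.sin(t),np.cos(t)])
c=load("w11");P=pts(c);print("cam loc",c["position"][:2]@ex,c["position"][:2]@ey,c["position"][2])
im=c["color"][:,:,::-1].astype(float)
g=np.clip(im[100:150,190:310]*2.2,0,255).astype(np.uint8)
cv2.imwrite("pics/w11c.png",cv2.resize(g,None,fx=6,fy=9,interpolation=cv2.INTER_CUBIC))
for col in range(204,300,8):
    print(col,[(r,round(float(P[r,col,2]),3),round(float(P[r,col,:2]@ey),4)) for r in range(110,136,2)])
```

```text
cam loc 0.5315812637112983 0.05021122991718459 0.4276018272883254
204 [(110, 0.108, 0.0369), (112, 0.107, 0.035), (114, 0.097, 0.0326), (116, 0.032, 0.0268), (118, 0.031, 0.0245), (120, 0.032, 0.0222), (122, 0.033, 0.02), (124, 0.032, 0.0176), (126, 0.032, 0.0153), (128, 0.034, 0.0131), (130, 0.033, 0.0108), (132, 0.032, 0.0083), (134, 0.034, 0.0061)]
212 [(110, 0.108, 0.0369), (112, 0.107, 0.035), (114, 0.098, 0.0327), (116, 0.05, 0.0279), (118, 0.019, 0.0237), (120, 0.02, 0.0215), (122, 0.02, 0.019), (124, 0.042, 0.0185), (126, 0.056, 0.0175), (128, 0.066, 0.0162), (130, 0.078, 0.0153), (132, 0.086, 0.0141), (134, 0.095, 0.0131)]
220 [(110, 0.109, 0.0369), (112, 0.108, 0.0351), (114, 0.098, 0.0327), (116, 0.049, 0.0279), (118, 0.02, 0.0239), (120, 0.022, 0.0216), (122, 0.021, 0.0192), (124, 0.041, 0.0185), (126, 0.054, 0.0173), (128, 0.067, 0.0163), (130, 0.077, 0.0152), (132, 0.087, 0.0142), (134, 0.097, 0.0133)]
228 [(110, 0.109, 0.0369), (112, 0.107, 0.0351), (114, 0.1, 0.0328), (116, 0.051, 0.0281), (118, 0.021, 0.0239), (120, 0.02, 0.0215), (122, 0.019, 0.0191), (124, 0.041, 0
[... 1723 characters left out ...]
, 0.0184), (126, 0.054, 0.0176), (128, 0.065, 0.0164), (130, 0.075, 0.0152), (132, 0.085, 0.0142), (134, 0.095, 0.0133)]
284 [(110, 0.11, 0.0372), (112, 0.107, 0.0353), (114, 0.106, 0.0333), (116, 0.061, 0.0289), (118, 0.019, 0.0241), (120, 0.021, 0.0218), (122, 0.02, 0.0194), (124, 0.035, 0.0182), (126, 0.053, 0.0174), (128, 0.063, 0.0162), (130, 0.075, 0.0152), (132, 0.085, 0.0142), (134, 0.095, 0.0133)]
292 [(110, 0.108, 0.0372), (112, 0.106, 0.0352), (114, 0.106, 0.0334), (116, 0.032, 0.0272), (118, 0.031, 0.0249), (120, 0.032, 0.0227), (122, 0.033, 0.0204), (124, 0.033, 0.0181), (126, 0.032, 0.0157), (128, 0.033, 0.0134), (130, 0.074, 0.0152), (132, 0.085, 0.0143), (134, 0.094, 0.0132)]
```

View pics/w11c.png

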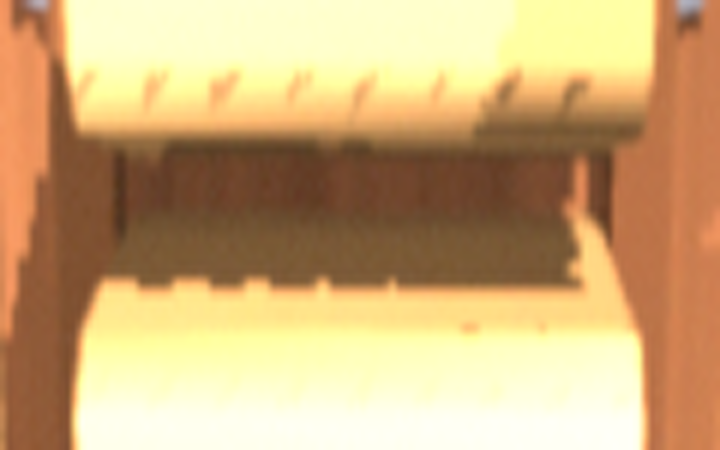

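```bash
cat > lean.py <<'E'
from h import *
import sys
t=np.radians(-12.5);ex=np.array([np.cos(t),np.sin(t)]);ey=np.array([-np.sin(t),np.cos(t)])
def lean(n,r0,r1,c0=228,c1=284):
    c=load(n);P=pts(c)[r0:r1,c0:c1].reshape(-1,3);P=P[~np.isnan(P[:,0])]
    q=np.column_stack([P[:,:2]@ex,P[:,:2]@ey,P[:,2]])
    for _ in range(4):
        m=q.mean(0);v=np.linalg.svd(q-m,full_matrices=False)[2];r=(q-m)@v[2];q=q[abs(r)<.0015]
    nn=v[2]*np.sign(v[2][1]);print(n,len(q),"n",nn.round(4),"lean about x (face angle-5.71) deg",round(float(-np.degrees(np.arcsin(nn[2]))-5.71),2),"z",q[:,2].min().round(3),q[:,2].max().round(3),"c",m.round(4))
if __name__=="__main__":
    lean("w4",201,245);lean("w5",202,245);lean("w6",222,250);lean("w7",222,250);lean("w10",216,244);lean("w11",200,242)
E
python3 lean.py
```

```text
w4 2447 n [ 2.000e-04  9.957e-01 -9.310e-02] lean about x (face angle-5.71) deg -0.37 z 0.169 0.266 c [0.5252 0.0364 0.2249]
w5 2392 n [-6.000e-04  9.952e-01 -9.830e-02] lean about x (face angle-5.71) deg -0.07 z 0.125 0.219 c [0.5309 0.0359 0.1789]
w6 1560 n [ 0.0016  0.9954 -0.0959] lean about x (face angle-5.71) deg -0.21 z 0.115 0.161 c [0.5323 0.0356 0.1401]
w7 1559 n [ 0.0014  0.9957 -0.0928] lean about x (face angle-5.71) deg -0.38 z 0.116 0.162 c [0.5275 0.0355 0.1411]
w10 1561 n [-0.0012  0.996  -0.089 ] lean about x (face angle-5.71) deg -0.6 z 0.112 0.159 c [0.5307 0.035  0.1379]
w11 2340 n [-0.0052  0.9955 -0.0944] lean about x (face angle-5.71) deg -0.29 z 0.2 0.291 c [ 0.5332 -0.0174  0.2516]
```

The gap is clear to the floor, and with the jaw at the blank it measures ~20.8 mm at 8 mm down, close to the 21 given. So the wedge should go deeper, and it probably bound on a slight lean (about −0.4° about x). I'll go back in, centred and straightened.

carry_out --grip '[-1,-1,-1,-1,-1]' --slide '[[25,0,0],[24,-5,0],[0,0,0],[0,0,0],[0,0,0]]' --twist '[[0.008,-0.004,0],[0,0,0],[0,0,0],[0,0,0],[0,0,0]]'

```text
time_s: 21.55
position: [0.5199, -0.0882, 0.2651]
tcp_rot: [[0.21, 0.978, -0.004], [0.978, -0.21, -0.003], [-0.004, -0.003, -1.0]]
force: [0.6, -0.1, -1.6]
opening: 0.461
```

Run:
```python
from st import *
to([.5212,-.0920,.20],-12.5)
```

```text
t 21.55 p [ 0.5199 -0.0882  0.2651] j [-21.6  19.8  92.9  -0.3  67.4  -9.4] F [ 0.5617 -0.1203 -1.6039] M [-0.0304 -0.1145  0.0143] open 0.461
yawY -12.133676148973693 z [-0.0038 -0.003  -1.    ]
slide [-3.3  2.3 65.1]
twist [-0.0031  0.0037  0.0064]
```

carry_out --grip '[-1,-1,-1,-1,-1]' --slide '[[-3.3,2,5],[0,0,20],[0,0,20],[0,0,18],[0,0,0]]' --twist '[[-0.003,-0.004,0.006],[0,0,0],[0,0,0],[0,0,0],[0,0,0]]'

```text
time_s: 22.05
position: [0.5224, -0.0966, 0.1999]
tcp_rot: [[0.221, 0.975, 0.001], [0.975, -0.221, -0.011], [-0.01, 0.004, -1.0]]
force: [-0.3, -0.2, -0.9]
opening: 0.456
```

Run:
```python
from st import *
to([.5212,-.0920,.16],-12.5)
```

```text
t 22.05 p [ 0.5224 -0.0966  0.1999] j [-22.2  24.7  97.1  -0.6  57.9  -9.1] F [-0.2596 -0.168  -0.9482] M [ 0.015  -0.0261 -0.0027] open 0.456
yawY -12.739218517973846 z [ 0.0014 -0.0109 -0.9999]
slide [ 4.6 -2.4 39.8]
twist [ 0.0037  0.0103 -0.0042]
```

carry_out --grip '[-1,-1,-1,-1]' --slide '[[4.6,-2,0],[0,0,12],[0,0,12],[0,0,0]]' --twist '[[0.004,0.006,-0.004],[0,0,0],[0,0,0],[0,0,0]]'

```text
time_s: 22.45
position: [0.5228, -0.0932, 0.1756]
tcp_rot: [[0.218, 0.976, 0.002], [0.976, -0.218, -0.005], [-0.005, 0.003, -1.0]]
force: [-0.4, -0.2, 0.3]
opening: 0.456
```

Run:
```python
from st import *
to([.5212,-.0920,.145],-12.5)
from h import *
wrist("w12")
import lean
lean.lean("w12",216,244)
```

```text
t 22.45 p [ 0.5228 -0.0932  0.1756] j [-22.   26.6  98.5  -0.3  54.7  -9.3] F [-0.3743 -0.1664  0.2766] M [ 0.0291 -0.0773  0.0283] open 0.456
yawY -12.59775051309774 z [ 0.002  -0.0053 -1.    ]
slide [ 1.  -2.  30.6]
twist [ 0.0031  0.0047 -0.0017]
w12 1557 n [ 0.0003  0.9957 -0.0927] lean about x (face angle-5.71) deg -0.39 z 0.154 0.202 c [0.5299 0.0352 0.1805]
```

carry_out --grip '[-1,-1,-1,-1]' --slide '[[1,-2.5,5],[0,-0.5,10],[0,-0.5,10],[0,0,5]]' --twist '[[0.003,0,0],[0,0,0],[0,0,0],[0,0,0]]'

```text
time_s: 22.9
position: [0.5211, -0.092, 0.1454]
tcp_rot: [[0.218, 0.976, 0.003], [0.976, -0.218, -0.006], [-0.006, 0.005, -1.0]]
force: [0.3, -0.7, -0.8]
opening: 0.458
```

Run:
```python
from st import *
to([.5212,-.0920,.130],-12.5)
```

```text
t 22.9 p [ 0.5211 -0.092   0.1454] j [-22.   29.1 100.3  -0.4  50.2  -9.2] F [ 0.3137 -0.6604 -0.8284] M [-0.024  -0.0558  0.0331] open 0.458
yawY -12.575289495677133 z [ 0.0034 -0.0065 -1.    ]
slide [ 0.1  0.  15.4]
twist [ 0.0048  0.0056 -0.0013]
```

carry_out --grip '[-1,-1,-1,-1]' --slide '[[0,-0.5,5],[0,-0.5,4],[0,-0.5,4],[0,-0.5,3]]' --twist '[[0.004,0.002,-0.001],[0,0,0],[0,0,0],[0,0,0]]'

```text
time_s: 23.3
position: [0.5208, -0.0925, 0.1344]
tcp_rot: [[0.217, 0.976, 0.003], [0.976, -0.217, -0.005], [-0.005, 0.004, -1.0]]
force: [-5.1, 1.6, 24.3]
opening: 0.458
```

Run:
```python
from st import *
to([.5212,-.0920,.130],-12.5)
```

```text
t 23.3 p [ 0.5208 -0.0925  0.1344] j [-22.1  30.1 100.8  -0.3  48.8  -9.3] F [-5.085   1.6332 24.2626] M [ 0.3635  1.1667 -0.0787] open 0.458
yawY -12.529945310974949 z [ 0.003  -0.0054 -1.    ]
slide [0.6 0.2 4.4]
twist [ 0.004   0.0046 -0.0005]
```

Run:
```python
from h import *
t=np.radians(-12.5);ex=np.array([np.cos(t),np.sin(t)]);ey=np.array([-np.sin(t),np.cos(t)])
for n in("w1","w8","w9","w11","top0"):
    c=load(n);P=pts(c);Q=P.reshape(-1,3);x=Q[:,:2]@ex;y=Q[:,:2]@ey
    for a,b in((.470,.482),(.576,.586)):
        k=(x>a)&(x<b)&(Q[:,2]>.072)&(Q[:,2]<.079)&(y>-.16)&(y<0)
        f=(x>a)&(x<b)&(Q[:,2]>.045)&(Q[:,2]<.069)&(y>-.05)&(y<0)
        print(n,a,k.sum(),np.percentile(y[k],[0,2,98,100]).round(4) if k.any() else "", "front face",f.sum(),np.median(y[f]).round(4) if f.any() else "")
    for yy in np.arange(-.105,-.150,-.0015):
        k=(abs(y-yy)<.00075)&(x>.49)&(x<.565)&(Q[:,2]<.12)
        if n=="top0" and k.any():print(round(yy,4),np.percentile(Q[k,2],[10,50,90]).round(3))
```

```text
w1 0.47 525 [-0.1476 -0.1469 -0.0276 -0.0263] front face 31 -0.0265
w1 0.576 437 [-0.1479 -0.1471 -0.0283 -0.0262] front face 25 -0.0267
w8 0.47 993 [-0.1461 -0.1433 -0.0286 -0.0262] front face 26 -0.0265
w8 0.576 797 [-0.1455 -0.1427 -0.0293 -0.0264] front face 15 -0.0267
w9 0.47 687 [-0.1019 -0.1002 -0.0279 -0.0262] front face 23 -0.0265
w9 0.576 555 [-0.1016 -0.0996 -0.0284 -0.0267] front face 16 -0.0268
w11 0.47 602 [-0.0966 -0.0933 -0.0275 -0.0264] front face 22 -0.0264
w11 0.576 501 [-0.0971 -0.0948 -0.028  -0.0269] front face 18 -0.0268
top0 0.47 333 [-0.1523 -0.1479 -0.0302 -0.0278] front face 17 -0.0282
top0 0.576 246 [-0.1497 -0.1477 -0.0353 -0.0293] front face 0 
-0.105 [0.073 0.075 0.079]
-0.1065 [0.073 0.075 0.08 ]
-0.108 [0.073 0.075 0.078]
-0.1095 [0.073 0.075 0.079]
-0.111 [0.074 0.076 0.079]
-0.1125 [0.073 0.075 0.079]
-0.114 [0.073 0.075 0.077]
-0.1155 [0.072 0.075 0.077]
-0.117 [0.073 0.075 0.076]
-0.1185 [0.073 0.075 0.077]
-0.12 [0.072 0.075 0.077]
-0.1215 [0.073 0.075 0.077]
-0.123 [0.073 0.075 0.077]
-0.1245 [0.072 0.074 0.077]
-0.126 [0.073 0.074 0.076]
-0.1275 [0.073 0.074 0.076]
-0.129 [0.073 0.075 0.076]
-0.1305 [0.073 0.075 0.076]
-0.132 [0.073 0.075 0.076]
-0.1335 [0.073 0.076 0.077]
-0.135 [0.072 0.076 0.077]
-0.1365 [0.074 0.075 0.077]
-0.138 [0.074 0.075 0.078]
-0.1395 [0.073 0.075 0.077]
-0.141 [0.073 0.075 0.077]
-0.1425 [0.073 0.074 0.078]
-0.144 [0.073 0.074 0.077]
-0.1455 [0.073 0.074 0.076]
-0.147 [0.073 0.075 0.076]
-0.1485 [0.073 0.078 0.084]
```

carry_out --grip '[-1,-1,-1]' --slide '[[0,0,-1],[2,0,0],[2,0,0]]' --twist '[[0,0,0],[0,0,0],[0,0,0]]'

```text
time_s: 23.6
position: [0.5207, -0.0914, 0.1349]
tcp_rot: [[0.214, 0.977, 0.001], [0.977, -0.214, -0.011], [-0.011, 0.003, -1.0]]
force: [-3.0, -6.1, 0.7]
opening: 0.456
```

Run:
```python
from st import *
p=s["position"];print("locy",.2164*p[0]+.9763*p[1], "z loc y", .2164*R[0,2]+.9763*R[1,2])
```

```text
t 23.6 p [ 0.5207 -0.0914  0.1349] j [-21.7  30.1 100.8  -0.8  48.8  -8.9] F [-3.0447 -6.1432  0.7316] M [-1.2736  0.6407 -0.0987] open 0.456
yawY -12.383268847860812 z [ 0.0008 -0.0111 -0.9999]
locy 0.02347001971604694 z loc y -0.010668748345495136
```

carry_out --grip '[-1,-1,-1]' --slide '[[-2,0,0],[-2,0,0],[-1,0,0]]' --twist '[[0,0,0],[0,0,0],[0,0,0]]'

```text
time_s: 23.9
position: [0.5204, -0.0927, 0.135]
tcp_rot: [[0.219, 0.976, 0.002], [0.976, -0.219, -0.003], [-0.002, 0.003, -1.0]]
force: [1.2, 2.7, 0.8]
opening: 0.458
```

Run:
```python
from st import *
p=s["position"];print("locy",.2164*p[0]+.9763*p[1], "z loc y", .2164*R[0,2]+.9763*R[1,2])
```

```text
t 23.9 p [ 0.5204 -0.0927  0.135 ] j [-22.2  30.1 100.8  -0.1  48.9  -9.4] F [1.1822 2.695  0.757 ] M [ 0.5354 -0.1795  0.0404] open 0.458
yawY -12.650276971939478 z [ 0.0024 -0.0027 -1.    ]
locy 0.022159319195928645 z loc y -0.0021592077494267652
```

carry_out --grip '[-1,-1,-1,-1,-1,-1]' --slide '[[0.5,0,3],[0,0,3],[0,0,3],[0,0,3],[0,0,3],[0,0,3]]' --twist '[[0,0.02,0],[0,-0.03,0],[0,-0.02,0],[0,0.03,0],[0,0.02,0],[0,-0.02,0]]'

```text
time_s: 24.5
position: [0.5202, -0.0933, 0.1337]
tcp_rot: [[0.215, 0.977, 0.004], [0.977, -0.215, -0.006], [-0.005, 0.005, -1.0]]
force: [-4.6, 5.0, 22.1]
opening: 0.455
```

```bash
python3 - <<'E'
from st import *
p=s["position"];print("locy",.2164*p[0]+.9763*p[1], "z loc y", .2164*R[0,2]+.9763*R[1,2])
from h import *
wrist("w13")
E
python3 chk.py w13 2>/dev/null|head -8; python3 -c "
import lean
lean.lean('w13',220,248)"
```

```text
t 24.5 p [ 0.5202 -0.0933  0.1337] j [-22.1  30.1 101.   -0.3  48.5  -9.5] F [-4.6131  5.0479 22.0998] M [ 1.1981  0.9991 -0.1219] open 0.455
yawY -12.410573021132013 z [ 0.004 -0.006 -1.   ]
locy 0.021523832515632307 z loc y -0.005021413205446349
head 5095 z 0.1695 rect [527.2  21.9] [30.7 66.7] 89.64 y1,99 [0.0075 0.0367]
   slopes deg [ 0.04 -9.48]
cheek 8170 z 0.1131 rect [529.   52.4] [40.7 90.4] 89.86 y1,99 [0.0326 0.0725]
   slopes deg [-0.03  0.67]
jaw 19
blank 27 z 0.0749 rect [527.9 -57.6] [ 5.1 72.8] 89.24 y1,99 [-0.0599 -0.0548]
   slopes deg [ -0.07 -21.51]
0.012 47 0.1021; 0.0105 8 0.106; 
w13 1562 n [-3.000e-04  9.971e-01 -7.660e-02] lean about x (face angle-5.71) deg -1.32 z 0.122 0.164 c [0.5273 0.0352 0.1452]
```

Rocking it shows the real fault: the wedge now leans 1.3°, its head towards the jaw, so it binds diagonally. I'll back off 2 mm, shift the head towards the cheek, then press.

carry_out --grip '[-1,-1,-1,-1,-1,-1]' --slide '[[0,0,-3],[2,0,0],[2,0,0],[1.5,0,3],[1,0,3],[1,0,3]]' --twist '[[0,0,0],[0,0,0],[0,0,0],[0,0,0],[0,0,0],[0,0,0]]'

```text
time_s: 25.15
position: [0.5208, -0.0914, 0.1347]
tcp_rot: [[0.209, 0.978, 0.001], [0.978, -0.209, -0.02], [-0.019, 0.005, -1.0]]
force: [-6.8, -0.9, 24.7]
opening: 0.456
```

```bash
python3 - <<'E'
from st import *
p=s["position"];print("locy",.2164*p[0]+.9763*p[1], "z loc y", .2164*R[0,2]+.9763*R[1,2])
from h import *
wrist("w14")
import lean
lean.lean('w14',220,248)
E
python3 chk.py w14 2>/dev/null|head -4
```

```text
t 25.15 p [ 0.5208 -0.0914  0.1347] j [-21.5  30.1 100.9  -1.4  48.6  -8.5] F [-6.7504 -0.9117 24.7338] M [-0.2895  1.5781 -0.2566] open 0.456
yawY -12.059965046534547 z [ 0.0011 -0.0195 -0.9998]
locy 0.02347178077729775 z loc y -0.01881177663018867
w14 1558 n [-0.0046  0.9942 -0.1078] lean about x (face angle-5.71) deg 0.48 z 0.121 0.166 c [0.5274 0.0371 0.1455]
head 5166 z 0.1705 rect [527.3  24.4] [66.3 30.5] 0.05 y1,99 [0.0101 0.0393]
   slopes deg [  0.02 -11.18]
cheek 8013 z 0.1132 rect [528.9  52.7] [40.1 90.4] 89.99 y1,99 [0.0335 0.0725]
   slopes deg [-0.05  0.7 ]
```

carry_out --grip '[-1,0,0.4,0.4,0.4,0.4,0.4]' --slide '[[-0.5,0,-1],[0,0,0],[0,0,0],[0,0,0],[0,0,0],[0,0,-15],[0,0,-25]]' --twist '[[0,0,0],[0,0,0],[0,0,0],[0,0,0],[0,0,0],[0,0.018,0],[0,0,0]]'

```text
time_s: 25.9
position: [0.5195, -0.0904, 0.1726]
tcp_rot: [[0.208, 0.978, -0.001], [0.978, -0.208, 0.003], [0.002, -0.001, -1.0]]
force: [0.7, -0.1, 0.8]
opening: 0.696
```

Run:
```python
from st import *
from h import *
# desired: rotate about tool x by th; camera in gap plane
t=np.radians(-12.5);EX=np.array([np.cos(t),np.sin(t),0]);EY=np.array([-np.sin(t),np.cos(t),0]);EZ=np.array([0,0,1.])
from rig import bot
T=bot.capture("wrist")["T_tool_cam"]
from scipy.spatial.transform import Rotation as Ro
R0=np.column_stack([EY,EX,-EZ])
for deg in(-40,-35,35,40):
    Rt=R0@Ro.from_rotvec([np.radians(deg),0,0]).as_matrix()
    look=Rt@T[:3,:3]@np.array([0,0,-1])
    L=np.array([look@EX,look@EY,look@EZ])
    # aim at wedge side face bottom (.5287 -+.02,.0229,z .07); camera dist .3 in x-z plane
    s_=np.sign(L[0]); d=.27
    aim=.5287*EX+.0229*EY+.09*EZ
    v=L[0]*EX+L[2]*EZ; v/=np.linalg.norm(v)
    cam=aim-v*d
    tcp=cam-Rt@T[:3,3]
    print(deg,L,"cam",cam,"tcp",tcp,"tool z",Rt[:,2])
```

```text
t 25.9 p [ 0.5195 -0.0904  0.1726] j [-22.1  26.7  99.    0.1  54.4 -10.1] F [ 0.6613 -0.0521  0.7665] M [-0.0396 -0.065   0.0004] open 0.696
yawY -12.028255021202156 z [-0.001   0.0025 -1.    ]
-40 [ 0.6162 -0.2811 -0.7357] cam [ 0.3519 -0.0545  0.297 ] tcp [ 0.4374 -0.1538  0.1729] tool z [ 0.6276 -0.1391 -0.766 ]
-35 [ 0.5498 -0.2811 -0.7866] cam [ 0.3701 -0.0586  0.3113] tcp [ 0.4447 -0.1555  0.1786] tool z [ 0.56   -0.1241 -0.8192]
35 [-0.5511 -0.2811 -0.7857] cam [ 0.6725 -0.1256  0.311 ] tcp [ 0.5651 -0.1822  0.1775] tool z [-0.56    0.1241 -0.8192]
40 [-0.6175 -0.2811 -0.7346] cam [ 0.6907 -0.1297  0.2967] tcp [ 0.5723 -0.1838  0.1718] tool z [-0.6276  0.1391 -0.766 ]
```

carry_out --grip '[0,0,0,0,0,0,0,0,0,0,0]' --slide '[[0,0,-25],[0,0,-10],[-26,-20,0],[-26,-20,0],[-26,-20,0],[0,0,0],[0,0,0],[0,0,0],[0,0,0],[0,0,0],[0,0,0]]' --twist '[[0,0,0],[0,0,0],[0,0,0],[0,0,0],[0,0,0],[-0.125,0,0],[-0.125,0,0],[-0.125,0,0],[-0.125,0,0],[-0.125,0,0],[0,0,0]]'

```text
time_s: 27.05
position: [0.4528, -0.1497, 0.2108]
tcp_rot: [[0.186, 0.853, 0.488], [0.982, -0.174, -0.071], [0.024, 0.493, -0.87]]
force: [0.1, -0.7, -0.1]
opening: 0.499
```

Run:
```python
from st import *
from h import *
c=wrist("w15")
t=np.radians(-12.5);ex=np.array([np.cos(t),np.sin(t)]);ey=np.array([-np.sin(t),np.cos(t)])
print("cam loc",c["position"][:2]@ex,c["position"][:2]@ey,c["position"][2])
```

```text
t 27.05 p [ 0.4528 -0.1497  0.2108] j [-42.5  13.5 125.2  45.9  22.7 -71.4] F [ 0.0866 -0.7382 -0.1375] M [ 0.0246  0.2148 -0.0046] open 0.499
yawY -11.537922563806175 z [ 0.488  -0.0712 -0.8699]
cam loc 0.3916445415327853 0.024339877462562012 0.3541144366228677
```

View pics/w15.png

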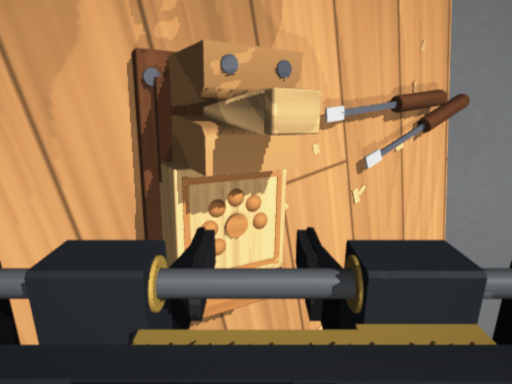

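Run:
```python
from h import *
c=load("w15");P=pts(c)
im=c["color"][:,:,::-1].astype(float)
g=np.clip(im[60:170,150:330]*1.8,0,255).astype(np.uint8)
cv2.imwrite("pics/w15c.png",cv2.resize(g,None,fx=4.4,fy=5.4,interpolation=cv2.INTER_CUBIC))
t=np.radians(-12.5);ex=np.array([np.cos(t),np.sin(t)]);ey=np.array([-np.sin(t),np.cos(t)])
for col in range(188,270,8):
    print(col,[(r,round(float(P[r,col,2])*1e3),round(float(P[r,col,:2]@ex)*1e3),round(float(P[r,col,:2]@ey)*1e3,1)) for r in range(94,132,2)])
```

```text
188 [(94, 76, 484, 36.0), (96, 77, 483, 34.3), (98, 76, 484, 32.8), (100, 76, 484, 31.2), (102, 69, 486, 29.7), (104, 52, 491, 28.2), (106, 21, 502, 26.7), (108, 20, 502, 24.7), (110, 21, 502, 22.7), (112, 20, 502, 20.8), (114, 20, 502, 18.8), (116, 52, 491, 17.5), (118, 68, 486, 16.2), (120, 73, 484, 14.6), (122, 74, 484, 13.0), (124, 74, 483, 11.3), (126, 73, 484, 9.6), (128, 72, 484, 7.8), (130, 74, 483, 6.2)]Traceback (most recent call last):
  File "<stdin>", line 8, in <module>
ValueError: cannot convert float NaN to integer
```

View pics/w15c.png

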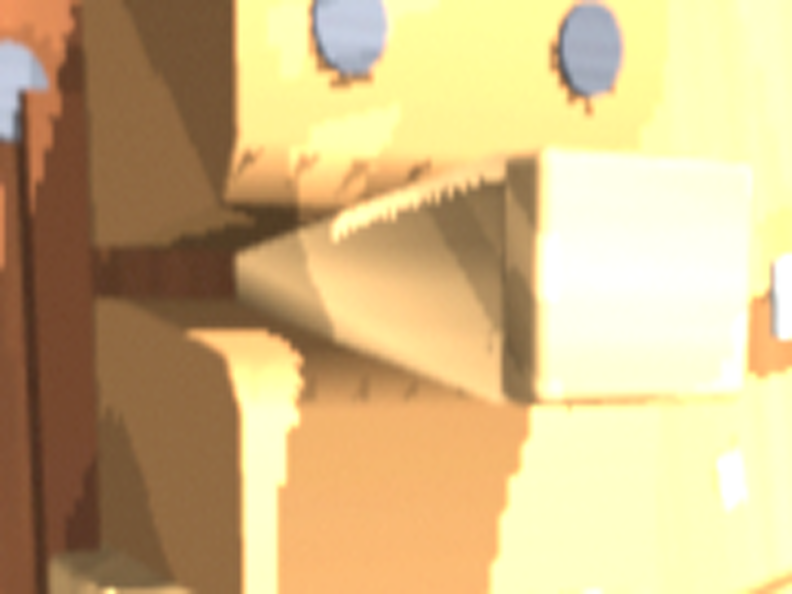

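Run:
```python
from h import *
c=load("w15");P=pts(c)
t=np.radians(-12.5);ex=np.array([np.cos(t),np.sin(t)]);ey=np.array([-np.sin(t),np.cos(t)])
for r in (106,108,110,112,114):
    print(r,[(cc,np.round([P[r,cc,2]*1e3,P[r,cc,:2]@ex*1e3,P[r,cc,:2]@ey*1e3],1).tolist()) for cc in (190,196,200,202,204,206,208,212,220,240,260,264)])
for cc in (206,212,220,230,240,250):
    print(cc,[(r,np.round([P[r,cc,2]*1e3,P[r,cc,:2]@ex*1e3,P[r,cc,:2]@ey*1e3],1).tolist()) for r in range(90,132,2)])
```

```text
106 [(190, [19.9, 504.1, 26.7]), (196, [21.0, 510.1, 26.8]), (200, [21.3, 514.3, 26.9]), (202, [20.1, 516.9, 26.9]), (204, [20.6, 518.9, 27.0]), (206, [56.0, 507.4, 26.7]), (208, [61.5, 507.2, 26.7]), (212, [72.6, 506.6, 26.7]), (220, [88.3, 507.4, 26.7]), (240, [126.8, 506.8, 26.6]), (260, [156.5, 506.9, 26.6]), (264, [160.3, 507.7, 26.6])]
108 [(190, [20.5, 503.8, 24.7]), (196, [20.9, 510.1, 24.8]), (200, [19.2, 515.0, 24.9]), (202, [20.0, 516.9, 24.9]), (204, [51.6, 507.0, 24.9]), (206, [57.2, 506.9, 24.9]), (208, [61.3, 507.2, 24.9]), (212, [71.3, 507.0, 25.0]), (220, [88.7, 507.2, 25.0]), (240, [126.7, 506.9, 25.2]), (260, [156.5, 506.9, 25.3]), (264, [159.9, 508.0, 25.3])]
110 [(190, [20.8, 503.6, 22.8]), (196, [20.2, 510.2, 22.8]), (200, [19.5, 514.8, 22.9]), (202, [19.3, 517.1, 22.9]), (204, [51.2, 507.1, 23.1]), (206, [56.0, 507.3, 23.1]), (208, [61.2, 507.2, 23.2]), (212, [71.8, 506.8, 23.3]), (220, [90.3, 506.5, 23.4]), (240, [127.3, 506.6, 23.7]), (260, [156.1, 507.1, 24.0]), (264, [160.8, 507.5, 24.0])]
112 [(190, [20.4, 503.7, 20.8]), (196, [20.2, 510.2, 20.8]), (200, [
[... 3523 characters left out ...]
13.4]), (126, [125.6, 507.5, 11.9]), (128, [107.5, 516.7, 9.3]), (130, [109.9, 515.5, 7.8])]
250 [(90, [110.4, 524.2, 39.4]), (92, [142.1, 506.9, 36.1]), (94, [141.2, 507.4, 34.8]), (96, [142.2, 506.9, 33.4]), (98, [142.9, 506.6, 32.0]), (100, [141.8, 507.2, 30.7]), (102, [142.9, 506.6, 29.3]), (104, [142.4, 506.9, 28.0]), (106, [142.8, 506.7, 26.6]), (108, [141.5, 507.4, 25.3]), (110, [141.7, 507.3, 23.9]), (112, [141.9, 507.2, 22.5]), (114, [142.1, 507.1, 21.1]), (116, [142.7, 506.8, 19.7]), (118, [141.6, 507.4, 18.3]), (120, [142.5, 507.0, 16.9]), (122, [142.0, 507.2, 15.5]), (124, [142.6, 506.9, 14.1]), (126, [142.3, 507.1, 12.7]), (128, [143.2, 506.6, 11.4]), (130, [108.7, 525.5, 7.6])]
```

```bash
python3 chk.py w15 2>/dev/null
python3 - <<'E'
from h import *
c=load("w15");P=pts(c);Q=P.reshape(-1,3)
t=np.radians(-12.5);ex=np.array([np.cos(t),np.sin(t)]);ey=np.array([-np.sin(t),np.cos(t)])
# wedge -x side face: bottom edge depth transition per row
for r in (107,108,109,110,111,112,113):
    row=P[r,198:212,2]; k=np.where(row>.04)[0][0]; print(r,198+k,row[k].round(4), "prev",row[k-1].round(4))
# sub-pixel bottom edge: ray at col boundary hits x=.5069 plane
for cc in (202.5,203,203.5,204):
    d=c["rotation"]@np.array([(cc-c["cx"])/c["fx"],-(110-c["cy"])/c["fy"],-1]);L=d[:2]@ex;s=(.5069-c["position"][:2]@ex)/L;print(cc,(c["position"]+s*d)[2])
E
```

```text
head 2799 z 0.1716 rect [526.2  23.6] [30.  40.9] 89.96 y1,99 [0.0089 0.0382]
   slopes deg [ 9.52 -0.41]
cheek 3941 z 0.1132 rect [529.   50.1] [45.6 91.3] 89.59 y1,99 [0.0386 0.0725]
   slopes deg [0.05 0.67]
jaw 3660 z 0.1131 rect [528.6  -3.5] [46.6 91.1] 89.97 y1,99 [-0.0264  0.007 ]
   slopes deg [ 0.08 -0.76]
blank 2817 z 0.0756 rect [527.5 -30.2] [ 59.8 105. ] 89.88 y1,99 [-0.0597 -0.007 ]
   slopes deg [-0.    0.24]
0.012 37 0.1044; 0.0105 37 0.1069; 0.009 38 0.1085; 0.0075 40 0.1102; 0.006 40 0.1113; 0.0045 42 0.1128; 0.003 53 0.1132; 0.0015 62 0.1131; 0.0 69 0.1131; -0.0015 57 0.1131; -0.003 59 0.1131; -0.0045 66 0.1133; -0.006 62 0.1132; -0.0075 58 0.1132; -0.009 63 0.1133; -0.0105 57 0.1131; -0.012 61 0.1131; -0.0135 58 0.1132; -0.015 68 0.1132; -0.0165 127 0.3167; -0.018 65 0.1134; -0.0195 60 0.1132; -0.021 63 0.1131; -0.0225 65 0.1132; -0.024 63 0.1132; -0.0255 55 0.1133; -0.027 18 0.1132; -0.0315 10 0.075; -0.033 11 0.0757; -0.0345 49 0.0762; -0.036 199 0.2321; -0.0375 144 0.2264; -0.039 56 0.0766; 
headtop 1489 n [0.0008 0.0081 1.    ] tilt deg x,y [0.04 0.46] c [0.5269 0.0225 0.1719]
cheektop 902 n [0.0026 0.0019 1.    ] tilt deg x,y [0.15 0.11] c [0.5251 0.0466 0.1132]
jawtop 1574 n [0.0008 0.003  1.    ] tilt deg x,y [0.05 0.17] c [ 0.5259 -0.0119  0.1132]
107 204 0.051 prev 0.0194
108 204 0.0516 prev 0.0212
109 204 0.0526 prev 0.0211
110 204 0.0512 prev 0.0199
111 204 0.0512 prev 0.0204
112 204 0.0519 prev 0.0205
113 204 0.0523 prev 0.0204
202.5 0.0478098832269615
203 0.04914153177452629
203.5 0.05046366508600325
204 0.051776384784372076
```

The oblique view shows the wedge upright and centred, with no visible obstacle. Its point is at z≈50 mm, still about 9 mm short. I'll go back, regrip it centred, and press harder in graded steps while watching the force.

carry_out --grip '[0.5,0.5,0.5,0.5,0.5,0.5,0.5,0.5,0.5,0.5]' --slide '[[0,0,0],[0,0,0],[0,0,0],[0,0,0],[0,0,0],[26,20,0],[26,20,0],[24,20,0],[0,0,0],[0,0,0]]' --twist '[[0.125,0,0],[0.125,0,0],[0.125,0,0],[0.125,0,0],[0.02,-0.025,0],[0,0,0],[0,0,0],[0,0,0],[0,0,0],[0,0,0]]'

```text
time_s: 28.1
position: [0.5386, -0.0904, 0.2177]
tcp_rot: [[0.191, 0.979, 0.073], [0.981, -0.189, -0.037], [-0.023, 0.078, -0.997]]
force: [-0.6, 0.5, -0.2]
opening: 0.753
```

```bash
cat > loc.py <<'E'
from st import *
def tl(x,y,z,yaw=-12.5):
    t=np.radians(-12.5);to([x*np.cos(t)-y*np.sin(t),x*np.sin(t)+y*np.cos(t),z],yaw)
p=s["position"];print("loc x %.4f y %.4f"%(.9763*p[0]-.2164*p[1],.2164*p[0]+.9763*p[1]), "zloc", .9763*R[0,2]-.2164*R[1,2], .2164*R[0,2]+.9763*R[1,2])
E
python3 -c "
from loc import *
tl(.527,.0228,.135)"
```

```text
t 28.1 p [ 0.5386 -0.0904  0.2177] j [-21.   22.8  97.1  -0.6  55.4  -9.7] F [-0.5663  0.5248 -0.2288] M [ 0.0315  0.0244 -0.0453] open 0.753
yawY -10.90889096158587 z [ 0.0727 -0.0372 -0.9967]
loc x 0.5454 y 0.0283 zloc 0.07905978806203824 -0.020580923439133245
slide [ -3.2 -24.9  81. ]
twist [0.0789 0.0217 0.0269]
```

carry_out --grip '[1,1,1]' --slide '[[-5,-18,0],[0,0,0],[0,0,0]]' --twist '[[0.079,0.02,0.027],[0,0,0],[0,0,0]]'

```text
time_s: 28.4
position: [0.5188, -0.0939, 0.2162]
tcp_rot: [[0.22, 0.976, -0.003], [0.976, -0.22, -0.006], [-0.007, -0.002, -1.0]]
force: [-0.8, 0.2, 0.3]
opening: 0.934
```

```bash
python3 -c "
from loc import *
tl(.527,.0228,.135)"
```

```text
t 28.4 p [ 0.5188 -0.0939  0.2162] j [-22.2  23.2  96.4  -0.5  60.4  -9.3] F [-0.8115  0.191   0.2604] M [-0.0463 -0.0717  0.0251] open 0.934
yawY -12.694133261077821 z [-0.0035 -0.0063 -1.    ]
loc x 0.5268 y 0.0205 zloc -0.0020606223633786907 -0.00687360987592819
slide [ 2.8  0.4 81.2]
twist [-0.002   0.0069 -0.0034]
```

carry_out --grip '[1,1,1,1,1,1]' --slide '[[3,0,10],[0,0,20],[0,0,20],[0,0,20],[0,0,8],[0,0,0]]' --twist '[[-0.002,0.005,-0.003],[0,0,0],[0,0,0],[0,0,0],[0,0,0],[0,0,0]]'

```text
time_s: 29.0
position: [0.5192, -0.0924, 0.1346]
tcp_rot: [[0.219, 0.976, 0.005], [0.976, -0.219, -0.005], [-0.004, 0.007, -1.0]]
force: [-0.1, -0.1, -0.3]
opening: 0.995
```

```bash
python3 -c "
from loc import *
tl(.527,.0228,.135)"
```

```text
t 29.0 p [ 0.5192 -0.0924  0.1346] j [-22.1  30.  101.2  -0.2  48.5  -9.3] F [-0.0718 -0.095  -0.2925] M [-0.0584 -0.0727 -0.0333] open 0.995
yawY -12.652880262128042 z [ 0.0054 -0.0055 -1.    ]
loc x 0.5269 y 0.0222 zloc 0.006488864604669746 -0.004182806210189469
slide [ 0.6  0.1 -0.4]
twist [ 0.0065  0.0042 -0.0027]
```

carry_out --grip '[-1,-1,-1,-1,-1,-1,-1,-1,-1]' --slide '[[0.6,0,0],[0,0,0],[0,0,0],[0,0,0],[0,0,0],[0,0,0],[0,0,0],[0,0,0],[0,0,0]]' --twist '[[0.006,0.004,-0.003],[0,0,0],[0,0,0],[0,0,0],[0,0,0],[0,0,0],[0,0,0],[0,0,0],[0,0,0]]'

```text
time_s: 29.9
position: [0.5208, -0.0924, 0.1377]
tcp_rot: [[0.216, 0.976, 0.005], [0.976, -0.216, -0.002], [-0.001, 0.006, -1.0]]
force: [-1.4, -0.1, 0.5]
opening: 0.459
```

```bash
python3 -c "
from loc import *
tl(.527,.0228,.135)
from h import *
wrist('w16')
import lean
lean.lean('w16',218,246)
"; python3 chk.py w16 2>/dev/null|head -2
```

```text
t 29.9 p [ 0.5208 -0.0924  0.1377] j [-22.2  29.8 100.8  -0.   49.1  -9.7] F [-1.3807 -0.0975  0.4635] M [ 0.0111 -0.072  -0.0404] open 0.459
yawY -12.469135085780488 z [ 0.0053 -0.0023 -1.    ]
loc x 0.5285 y 0.0225 zloc 0.005688436863627525 -0.0010621242107577353
slide [ 0.3 -1.5  2.7]
twist [0.0057 0.0011 0.0005]
w16 1565 n [ 0.0019  0.9952 -0.0975] lean about x (face angle-5.71) deg -0.12 z 0.122 0.169 c [0.5277 0.0369 0.1484]
head 4985 z 0.1712 rect [527.5  23.9] [30.8 65.8] 89.63 y1,99 [0.0095 0.0387]
   slopes deg [  0.02 -11.38]
```

carry_out --grip '[-1,-1,-1]' --slide '[[0,0,4],[0,0,6],[0,0,6]]' --twist '[[0.003,0,0],[0,0,0],[0,0,0]]'

```text
time_s: 30.25
position: [0.5218, -0.0927, 0.1348]
tcp_rot: [[0.215, 0.977, 0.005], [0.977, -0.215, -0.004], [-0.003, 0.006, -1.0]]
force: [-10.5, 3.4, 49.7]
opening: 0.457
```

```bash
python3 -c "
from loc import *
tl(.5287,.0228,.125)"
```

```text
t 30.25 p [ 0.5218 -0.0927  0.1348] j [-22.1  30.1 100.8  -0.1  48.8  -9.6] F [-10.5403   3.3645  49.7156] M [ 0.6792  2.4912 -0.0506] open 0.457
yawY -12.389213150537314 z [ 0.005  -0.0039 -1.    ]
loc x 0.5294 y 0.0224 zloc 0.005709942089294359 -0.0026896226554176342
slide [ 0.4 -0.8  9.8]
twist [0.0057 0.0027 0.0019]
```

```bash
python3 -c "
from h import *
wrist('w17')
import lean
lean.lean('w17',222,250)
c=load('w17');P=pts(c)
print([P[r,255,2].round(4) for r in (262,264,266,268,300,304,308,312)])
t=np.radians(-12.5);ey=np.array([-np.sin(t),np.cos(t)])
for col in (184,188,192): print([(r,P[r,col,2].round(4),(P[r,col,:2]@ey).round(4)) for r in range(228,262,3)])
"; python3 chk.py w17 2>/dev/null|head -2
```

```text
w17 1561 n [ 4.000e-04  9.964e-01 -8.480e-02] lean about x (face angle-5.71) deg -0.85 z 0.128 0.17 c [0.5286 0.0373 0.1516]
[np.float64(0.1694), np.float64(0.1709), np.float64(0.1702), np.float64(0.2182), np.float64(0.1694), np.float64(0.1701), np.float64(0.1707), np.float64(0.0791)]
[(228, np.float64(0.02), np.float64(-0.0138)), (231, np.float64(0.0203), np.float64(-0.0166)), (234, np.float64(0.02), np.float64(-0.0197)), (237, np.float64(0.0189), np.float64(-0.0232)), (240, np.float64(0.0198), np.float64(-0.0258)), (243, np.float64(0.0199), np.float64(-0.0287)), (246, np.float64(0.0204), np.float64(-0.0315)), (249, np.float64(0.1092), np.float64(0.0091)), (252, np.float64(0.1108), np.float64(0.0078)), (255, np.float64(0.1669), np.float64(0.0345)), (258, np.float64(0.1708), np.float64(0.0351)), (261, np.float64(0.1729), np.float64(0.0349))]
[(228, np.float64(0.0332), np.float64(-0.0084)), (231, np.float64(0.0319), np.float64(-0.0117)), (234, np.float64(0.0941), np.float64(0.0127)), (237, np.float64(0.0975), np.float64(0.012)), (240, np.float64(0.1024), np.float64(0.0121)), (243, np.
[... 285 characters left out ...]
64(0.1723), np.float64(0.0345))]
[(228, np.float64(0.0867), np.float64(0.0139)), (231, np.float64(0.0909), np.float64(0.0135)), (234, np.float64(0.0956), np.float64(0.0133)), (237, np.float64(0.0992), np.float64(0.0128)), (240, np.float64(0.1041), np.float64(0.0129)), (243, np.float64(0.1049), np.float64(0.0112)), (246, np.float64(0.158), np.float64(0.0346)), (249, np.float64(0.1618), np.float64(0.0349)), (252, np.float64(0.1641), np.float64(0.0346)), (255, np.float64(0.1678), np.float64(0.035)), (258, np.float64(0.1714), np.float64(0.0355)), (261, np.float64(0.173), np.float64(0.0349))]
head 5015 z 0.1693 rect [528.3  23.8] [30.9 66.2] 89.19 y1,99 [0.0095 0.0387]
   slopes deg [ 0.08 -9.39]
```

carry_out --grip '[-1,-1,-1,-1,-1,-1,-1,-1]' --slide '[[0.5,-0.5,3],[0.5,-0.5,4],[0,-0.5,4],[0,-0.5,4],[0,-0.5,4],[0,-0.5,4],[0,-0.5,4],[0,-0.5,3]]' --twist '[[0.005,0,0.03],[0,0,0.03],[0,0,-0.05],[0,0,-0.05],[0,0,0.04],[0,-0.02,0],[0,0.02,0],[0,0,0]]'

```text
time_s: 31.1
position: [0.5212, -0.0926, 0.1344]
tcp_rot: [[0.208, 0.978, 0.015], [0.978, -0.208, -0.014], [-0.01, 0.018, -1.0]]
force: [-3.1, 1.9, 15.5]
opening: 0.464
```

```bash
python3 -c "
from loc import *
tl(.5287,.0228,.125)
from h import *
wrist('w18')
import lean
lean.lean('w18',224,250)
c=load('w18');P=pts(c)
print([P[r,255,2].round(4) for r in range(256,274,2)])
"; python3 chk.py w18 2>/dev/null|head -2
```

```text
t 31.1 p [ 0.5212 -0.0926  0.1344] j [-21.9  29.9 101.4  -0.5  47.6  -9.6] F [-3.138   1.9083 15.4551] M [ 0.1589  0.9643 -0.0306] open 0.464
yawY -12.00052878413374 z [ 0.0152 -0.0137 -0.9998]
loc x 0.5289 y 0.0224 zloc 0.017821412713364654 -0.010124530735553753
slide [ 0.5 -0.3  9.4]
twist [0.0178 0.0102 0.0086]
w18 1454 n [ 0.0019  0.9963 -0.0857] lean about x (face angle-5.71) deg -0.79 z 0.132 0.169 c [0.5277 0.0376 0.1528]
[np.float64(0.1698), np.float64(0.1692), np.float64(0.1696), np.float64(0.1697), np.float64(0.1703), np.float64(0.1692), np.float64(0.216), np.float64(0.2188), np.float64(0.2187)]
head 5073 z 0.1692 rect [527.4  23.9] [30.6 66.1] 89.67 y1,99 [0.0094 0.0389]
   slopes deg [ 0.37 -9.43]
```

View pics/w18.png

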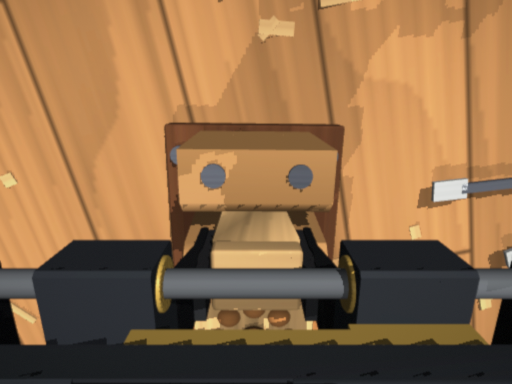

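```bash
sed -i 's/q=np.column_stack(\[P\[:,:2\]@ex,P\[:,:2\]@ey,P\[:,2\]\])/q=np.column_stack([P[:,:2]@ex,P[:,:2]@ey,P[:,2]]);q=q[(q[:,2]>.117)\&(q[:,2]<.154)\&(q[:,1]>.028)]/' lean.py
python3 -c "
import lean
for n in('w6','w7','w10','w13','w14','w16','w17','w18'): lean.lean(n,210,255)"
```

```text
w6 1215 n [ 0.0019  0.9952 -0.0978] lean about x (face angle-5.71) deg -0.1 z 0.117 0.154 c [0.5323 0.0353 0.1369]
w7 1214 n [ 8.000e-04  9.955e-01 -9.480e-02] lean about x (face angle-5.71) deg -0.27 z 0.117 0.154 c [0.5275 0.0351 0.1368]
w10 1189 n [-0.0019  0.9959 -0.0904] lean about x (face angle-5.71) deg -0.53 z 0.117 0.154 c [0.5307 0.0349 0.1368]
w13 1213 n [ 6.000e-04  9.965e-01 -8.330e-02] lean about x (face angle-5.71) deg -0.93 z 0.117 0.154 c [0.5273 0.0345 0.1368]
w14 1144 n [-0.004   0.9933 -0.1157] lean about x (face angle-5.71) deg 0.93 z 0.117 0.154 c [0.5274 0.0362 0.1369]
w16 1046 n [ 0.0018  0.9939 -0.1099] lean about x (face angle-5.71) deg 0.6 z 0.117 0.154 c [0.5278 0.0358 0.137 ]
w17 1085 n [ 6.000e-04  9.939e-01 -1.106e-01] lean about x (face angle-5.71) deg 0.64 z 0.117 0.154 c [0.5287 0.036  0.1369]
w18 1110 n [ 0.0018  0.9938 -0.1115] lean about x (face angle-5.71) deg 0.69 z 0.117 0.154 c [0.528  0.0361 0.1368]
```

carry_out --grip '[-1,-1,-1,-1,-1,-1,-1,-1]' --slide '[[0,0,0],[-3,0,1.5],[-3,0,1.5],[3,0,1.5],[3,0,1.5],[-3,0,1.5],[-2,0,1.5],[1,0,1.5]]' --twist '[[0.018,0.01,0.009],[0,0,0],[0,0,0],[0,0,0],[0,0,0],[0,0,0],[0,0,0],[0,0,0]]'

```text
time_s: 31.95
position: [0.5211, -0.093, 0.1345]
tcp_rot: [[0.217, 0.976, 0.005], [0.976, -0.217, 0.004], [0.005, 0.004, -1.0]]
force: [-3.9, -3.4, 12.3]
opening: 0.459
```

```bash
python3 -c "
from loc import *
tl(.5287,.0228,.125)
from h import *
wrist('w19')
import lean
lean.lean('w19',210,255)
c=load('w19');P=pts(c)
print([P[r,255,2].round(4) for r in range(256,270,2)])
"; python3 chk.py w19 2>/dev/null|head -2
```

```text
t 31.95 p [ 0.5211 -0.093   0.1345] j [-22.4  30.1 100.8   0.4  48.9 -10.2] F [-3.8628 -3.4295 12.3102] M [-0.787   1.0209  0.0382] open 0.459
yawY -12.541790302640925 z [ 0.0049  0.0042 -1.    ]
loc x 0.5289 y 0.0219 zloc 0.003825852404838146 0.005200482122828387
slide [ 0.8 -0.2  9.5]
twist [ 0.0038 -0.0052 -0.0007]
w19 1096 n [ 0.003   0.995  -0.1003] lean about x (face angle-5.71) deg 0.05 z 0.117 0.154 c [0.5281 0.0354 0.1368]
[np.float64(0.1697), np.float64(0.1698), np.float64(0.1696), np.float64(0.1687), np.float64(0.1695), np.float64(0.1701), np.float64(0.2168)]
head 5071 z 0.1694 rect [527.9  22.9] [30.8 66.6] 89.46 y1,99 [0.0084 0.038 ]
   slopes deg [ 0.04 -9.18]
```

The stop repeats. Gripped presses at about 24, 38 and 50 N, a free press at 26 N from above, and rocking and wiggling all end with the head at 169.7 mm. The jaw's back lies against the blank and the gap widths match the "tight" figures, so the wedge won't go deeper. It's upright now (lean 0.05°, centre 528, 22.5). I'll give a last straight press and release without lifting.

carry_out --grip '[-1,-1,-1,-1,0,0,0.4,0.4,0.4,0.4,0.4]' --slide '[[0,0,2],[0.3,-0.2,3],[0,-0.2,3],[0,0,1],[0,0,0],[0,0,0],[0,0,0],[0,0,0],[0,0,0],[0,0,0],[0,0,0]]' --twist '[[0.004,-0.005,0],[0,0,0],[0,0,0],[0,0,0],[0,0,0],[0,0,0],[0,0,0],[0,0,0],[0,0,0],[0,0,0],[0,0,0]]'

```text
time_s: 33.1
position: [0.5213, -0.0935, 0.1331]
tcp_rot: [[0.216, 0.976, 0.002], [0.976, -0.216, -0.003], [-0.002, 0.003, -1.0]]
force: [0.5, 0.2, 1.3]
opening: 0.693
```

```bash
python3 -c "
from loc import *
from h import *
wrist('w20')
import lean
lean.lean('w20',210,255)
c=load('w20');P=pts(c)
print([P[r,255,2].round(4) for r in range(256,270,2)])
"; python3 chk.py w20 2>/dev/null|head -2
```

```text
t 33.1 p [ 0.5213 -0.0935  0.1331] j [-22.2  30.3 100.8  -0.1  48.7  -9.7] F [0.524  0.1565 1.2576] M [-0.0877 -0.1163  0.0268] open 0.693
yawY -12.452390199300071 z [ 0.0024 -0.003  -1.    ]
loc x 0.5292 y 0.0215 zloc 0.0029496319931769537 -0.0024148004167166785
w20 1119 n [ 0.0012  0.9946 -0.1036] lean about x (face angle-5.71) deg 0.24 z 0.117 0.154 c [0.5284 0.0356 0.1368]
[np.float64(0.1699), np.float64(0.1686), np.float64(0.1695), np.float64(0.1702), np.float64(0.1695), np.float64(0.1696), np.float64(0.2161)]
head 5455 z 0.1693 rect [528.2  23.3] [30.7 87. ] 89.34 y1,99 [0.0089 0.0382]
   slopes deg [ 0.07 -9.83]
```

carry_out --grip '[0.6,0.6,0.6,0.6,0.6,0.6,0.6,0.6]' --slide '[[0,0,-5],[0,0,-15],[0,0,-25],[0,0,-30],[-10,0,-30],[-20,0,-10],[-20,0,0],[0,0,0]]' --twist '[[0,0,0],[0,0,0],[0,0,0],[0,0,0],[0,0,0],[0,0,0],[0,0,0],[0,0,0]]'

```text
time_s: 33.95
position: [0.51, -0.1427, 0.2553]
tcp_rot: [[0.213, 0.977, 0.003], [0.977, -0.213, -0.004], [-0.003, 0.004, -1.0]]
force: [-0.1, 0.5, -0.3]
opening: 0.801
```

```bash
python3 - <<'E'
from loc import *
from h import *
wrist("w21")
from rig import bot
c=bot.capture("side");cv2.imwrite("pics/s21.png",c["color"][:,:,::-1]);np.savez("pics/s21.npz",**c)
im=c["color"][:,:,::-1];cv2.imwrite("pics/s21c.png",cv2.resize(im[70:270,160:350],None,fx=3.5,fy=3,interpolation=cv2.INTER_CUBIC))
E
python3 chk.py w21 2>/dev/null
```

```text
t 33.95 p [ 0.51   -0.1427  0.2553] j [-27.7  20.5  93.7  -0.1  65.6 -15.3] F [-0.0565  0.4875 -0.2645] M [ 0.0599 -0.0087  0.0431] open 0.801
yawY -12.319955018218257 z [ 0.0032 -0.0042 -1.    ]
loc x 0.5288 y -0.0290 zloc 0.004060100748088171 -0.003450241872233621
head 2166 z 0.1698 rect [528.4  23.3] [29.5 39.9] 89.97 y1,99 [0.0088 0.0381]
   slopes deg [-0.66 -1.91]
cheek 3641 z 0.1131 rect [528.8  55.1] [35.4 89.9] 89.47 y1,99 [0.0383 0.0726]
   slopes deg [-0.05  0.9 ]
jaw 2895 z 0.1131 rect [528.7  -9.5] [35. 90.] 89.56 y1,99 [-0.0265  0.0066]
   slopes deg [-0.03 -0.67]
blank 2080 z 0.0756 rect [527.3 -44.9] [ 32.9 105.5] 88.0 y1,99 [-0.0598 -0.0328]
   slopes deg [-0.02  1.08]
0.012 90 0.1044; 0.0105 311 0.3393; 0.009 470 0.34; 0.0075 486 0.3412; 0.006 1002 0.3402; 0.0045 1445 0.3416; 0.003 998 0.3428; 0.0015 810 0.3431; 0.0 714 0.343; -0.0015 5018 0.3634; -0.003 2602 0.3598; -0.0045 588 0.3509; -0.006 207 0.342; -0.0075 261 0.3384; -0.009 287 0.338; -0.0105 270 0.336; -0.012 229 0.3356; -0.0135 239 0.332; -0.015 257 0.3286; -0.0165 379 0.3193; -0.018 1138 0.2815; -0.0195 344 0.3158; -0.021 347 0.3152; -0.0225 311 0.3127; -0.024 304 0.3094; -0.0255 297 0.31; -0.027 307 0.3054; -0.0285 283 0.3054; -0.03 283 0.3049; -0.0315 243 0.3049; -0.033 241 0.3047; -0.0345 227 0.3048; -0.036 214 0.3045; -0.0375 139 0.3033; -0.039 52 0.0768; 
headtop 1446 n [0.0113 0.0043 0.9999] tilt deg x,y [0.65 0.25] c [0.5275 0.0228 0.1699]
cheektop 865 n [ 0.0018 -0.0342  0.9994] tilt deg x,y [ 0.11 -1.96] c [0.5293 0.0466 0.1132]
jawtop 1432 n [ 0.0002 -0.0057  1.    ] tilt deg x,y [ 0.01 -0.33] c [ 0.5288 -0.0119  0.1132]
```

View pics/s21c.png

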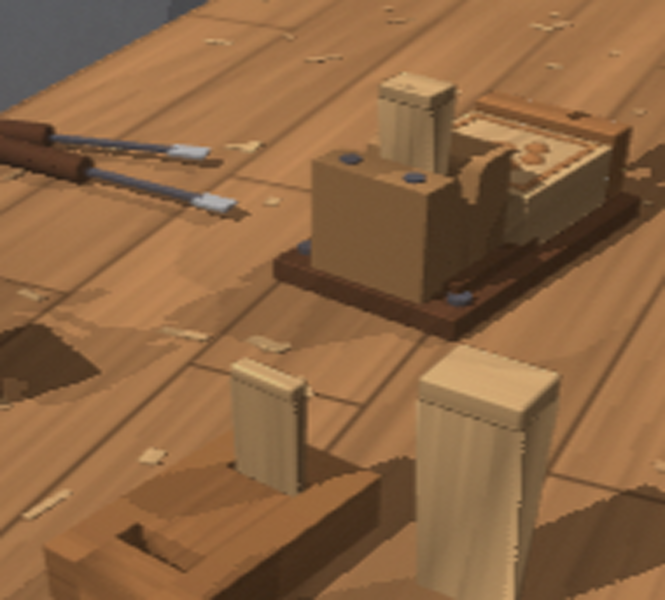

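View pics/w21.png

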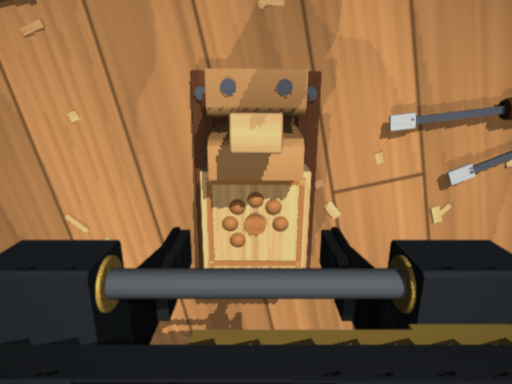

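```bash
python3 -c "
from rig import bot
print(bot.hand_in())"
```

```text
the job is handed in; nothing more can be done
None
```

I moved the thick 30×40 mm wedge from the rack into the middle of the clamp gap, pressed it down until it stopped, let go and handed in at about 34 s. It stopped about 8 mm higher than the description says, so I can't be sure it counts as fully driven.

**Checks that passed:**
- **Jaw:** it travelled about 6 mm. Its back edge is level with the front of the blank (−26.5 against −26.6 mm), and the gap widths match the "tight" figures, so I put the jaw at about 8 mm.
- **Wedge position:** it stands on its own within about 0.7° of upright and about 1 mm of the middle.
- **Everything else:** the slim wedge is still in the rack, and the gripper is open and clear.

**Checks that failed or disagreed:**
- **Depth:** the point sits about 65 mm down, not about 73. Presses of 24 to 50 N, rocking it, and pressing the free wedge from above all ended at the same height. I saw nothing in the gap that would block it.
- **Possible looseness:** the measured gap leaves about 1.5 mm of room around the wedge. It rocked slightly while I was working it, so it may be less tight than it looks.
- **Tipping:** one press from above tipped the wedge 3°, so I lifted it out and set it again before the final press.
- **Force:** one gripped press reached about 50 N. It went through the fingers, not the gripper's body, and stayed under the 120 N wrist limit.

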